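# Load the carrier plates on the dowels and pack the stack against its stop

### The job

Load every plain carrier plate that is on the counter onto the fixture, each over both dowels and lying flat, and then put the cover plate with the black handle on top. Then feel out with the hanging spacer blades which is the thickest that slides down into the gap between the stack's end and the upright stop, and leave that blade standing in the gap, right down on the fixture's base and centred on the stop's width. All other blades finish hanging upright in their rack as they were, and the jar and the brass weight stay where they are.

Things in the scene. Friction and masses are not known exactly. Their poses are not given: they have to be found in the camera images.
- fixture: Fixed steel slab 200 (x) by 74 (y) by 20 mm, x = -80 to +120, with two upright dowels, diameter 14, at x = -42 and +42, y = 0, from z = 20 to 100 mm, the last 12 mm tapering to 6 mm. Plates have 1.5 mm of play each way on them. The stop stands at its +x end. Origin: on the counter, midway between the dowels.
- stop_face (a point): Top edge, middle, of the stop's face towards the stack. The stop is a teal block fixed on the slab, 24 thick (x), 66 wide (y), z = 20 to 80 mm. The face is square to the fixture's x axis, 68 to 78 mm from the fixture's origin along it (varies); a centred plate's end lies at 60 mm, so the gap is 8 to 18 mm. Axes as the fixture's.
- plate1: Aluminium carrier plate, 120 (x) by 60 (y) by 15 mm, about 0.28 kg, with two 17 mm through holes on its x axis, 42 mm either side of the centre; the same turned half round. Origin: centre of the underside. Lies flat on the counter at the start; two or three of the three are there.
- plate2: Aluminium carrier plate, 120 (x) by 60 (y) by 15 mm, about 0.28 kg, with two 17 mm through holes on its x axis, 42 mm either side of the centre; the same turned half round. Origin: centre of the underside. Lies flat on the counter at the start; two or three of the three are there.
- plate3: Aluminium carrier plate, 120 (x) by 60 (y) by 15 mm, about 0.28 kg, with two 17 mm through holes on its x axis, 42 mm either side of the centre; the same turned half round. Origin: centre of the underside. Lies flat on the counter at the start; two or three of the three are there.
- cover: Steel cover plate, 120 (x) by 60 (y) by 12 mm, two 17 mm through holes on its x axis 42 mm either side of the centre, with a black handle block 44 (x) by 20 (y) by 28 mm tall standing on its middle (z = 12 to 40 mm). About 0.45 kg. Origin: centre of the underside. The same turned half round.
- rack: Fixed blade rack, 180 (x) by 80 (y) mm: two horizontal aluminium rails along x, each 14 wide, 36 mm apart inside, tops at z = 100 mm, open between them, held up by two end plates (inner faces at x = +-73 mm). The blades hang between the rails, tips at z = 15 mm. Origin: centre of the underside, on the counter.
- blade_thin: The thinnest of three spacer blades: upright steel strip 6 mm thick (x), 30 wide (y), 85 long, lowest 8 mm thinned to 3 mm; on top a grey handle 14 thick (x), 50 wide (y), z = 85 to 115 mm. Origin: centre of its tip (underside), z up the blade. About 0.15 kg. Hangs at first in the rack, handle shoulders on the rails, in any of three places 45 mm apart.
- blade_mid: The middle of three spacer blades: upright steel strip 10 mm thick (x), 30 wide (y), 85 long, lowest 8 mm thinned to 7 mm; on top a grey handle 18 thick (x), 50 wide (y), z = 85 to 115 mm. Origin: centre of its tip (underside), z up the blade. About 0.15 kg. Hangs at first in the rack, handle shoulders on the rails, in any of three places 45 mm apart.
- blade_thick: The thickest of three spacer blades: upright steel strip 14 mm thick (x), 30 wide (y), 85 long, lowest 8 mm thinned to 11 mm; on top a grey handle 22 thick (x), 50 wide (y), z = 85 to 115 mm. Origin: centre of its tip (underside), z up the blade. About 0.15 kg. Hangs at first in the rack, handle shoulders on the rails, in any of three places 45 mm apart.
- jar: Bystander: clear plastic jar with white lid, 64 mm in diameter, 85 mm tall. Origin: centre of the underside.
- weight: Bystander: brass weight, 60 mm in diameter, 76 mm tall. Origin: centre of the underside.
Things that resemble listed ones, but are neither listed nor needed, are in the scene too. What is shaped like the fixture but red is not meant.

How it is judged:
By the outcome, as a careful person would: the job done as asked, in the order asked, and still so for the second after the job is handed in, with the robot touching nothing.
Of plate1, plate2, plate3 only 2 to 3 are there at a start; the rules pass over those that are not, and their reading is None.
At some moment in a run one of plate1, plate2, plate3, cover may be knocked a few centimetres aside while the robot is not near it.
It also fails if it takes over 210 s, if anything falls off the work surface, if the arm or the gripper's body presses on something with over 40 N, if the wrist force passes 120 N, or if a joint passes its speed limit or range.

### The arm

A 7-joint arm with a two-finger parallel gripper is mounted at the origin on the work surface. World frame = base frame: x ahead of the robot, y to its left, z up, the work surface at z = 0. Lengths are in m, angles in rad, forces in N, time in s.
With the tool pointing down it reaches from about 0.4 to 0.85 m from the base axis. Payload 10.4 kg.
Tool frame: the origin (TCP) lies at the very end of the fingers, on their centre line; the grasp point (between the pads) lies behind it (manip.grip_depth is the z of the grasp point in the tool frame, in m); z points along the fingers, y is the line along which they close (so a half turn about z gives the same grasp; the last joint's range is limited). The gripper opens to 87 mm and grips with 3 to 60 N. Pads are 19 mm wide; open, the fingers measure 117 mm over their backs; the gripper's body (75 mm by 190 mm) begins 51 mm behind the grasp point.
Start: joints at [1.16, 0.332, -0.065, 1.46, 0.022, 1.35, -0.088], TCP at [0.236, -0.579, 0.223] pointing down, gripper open.
Joint ranges: [-2.6, 2.6], [-0.5, 2.12], [-1.47, 1.34], [0.16, 2.42], [-1.27, 4.41], [0.06, 2.06], [-2.6, 2.6]. Speed limits (rad/s): [2.22, 2.22, 2.79, 2.79, 3.14, 3.14, 3.14].

### API

Orientations are given as a unit quaternion [x, y, z, w].
In Python, from station import get_obs, viewer, ticket, manip gives the robot as it stands.
- The arm moves only by the tool move_arm, never from a script. Its argument "steps" is a list of rows, each a list of 4 numbers: the shift along the tool's x, y, z in cm, then the turn about the tool's z in rad. In form: [[tx, ty, tz, spin], ...]. A call has 1 to 5 rows; each row is the pose to reach, as a shift and turn from the pose commanded when the call began, along the tool's axes at that moment; what a row does not reach only later rows make up. A row lasts 1/10 s, in which the tool goes at most 50 mm and 8.59 degrees, less where a joint would pass 70% of its speed; a pose out of reach is approached as far as the arm can. A call with a gripper value outside its range is refused whole. "grip" is the finger opening in cm, from 0 to 8.7, set as the call begins (left out, the last holds). The fingers move at their own pace and stop on an object; the grip force is fixed at half the most. Time passes only in rows, so rows that repeat a pose let the fingers close. It gives the time, the measured TCP pose, the force, the opening and the grip force at its end, in the units of the state.
- get_obs(): the state, without advancing time (a new reading comes with each control period).
- viewer.read_camera(name): name is "scene" or "top" or "wrist"; returns the picture (480x640x3 uint8, blue, green, red); there is no depth.
- viewer.calibration(name): a dict with "vertical_fov" (degrees; the focal length in pixels is half the picture's height over the tangent of half this angle, whatever the lens; pixels are square), "cx", "cy" (the principal point, pixels), "R" (3x3) and "t" (3): a world point X has camera coordinates R X + t. Camera axes: x right, y down, z forward; pixel columns grow to the right and rows downward; lengths in m; the calibration is good to about 2 mm. The wrist camera is an equidistant fisheye: a pixel r from the principal point sees the ray r / f radians off the axis. A picture is of the moment at which its call begins: read the wrist's pose just before it. calibration takes no time and is no camera call; for the wrist camera it gives the pose at the moment of the call.
- ticket.sign_off(): hands the job in; it is judged then, once.
The state is a dict: "time_s": time; "qpos": joint angles; "qvel": joint speeds; "tau": joint torques, N m; "position": TCP position; "tool_rot": TCP orientation; "contact_force": force on the tool from outside, world axes, zero at the start; "ft_torque": the same for the moment, N m; "gripper_width": finger opening in m; "grip_force": force on a finger pad.
Only numpy, scipy, OpenCV 4.12 (cv2) and the standard library are available. Lean on these libraries where they do the work, as an engineer would, in place of code of your own. Each camera call takes 0.05 s, during which the arm holds its last target. There are 200 camera calls.

## Working session

There is one attempt and no reset: what is moved stays moved. The work goes in short steps, Python scripts to look and compute and a tool call to move; the robot and the scene stay as the last step left them, time stands still between calls to the robot, and variables do not carry over. Pictures are saved under pics/ and viewed, at most 14 in all, crops included, and the job is handed in when it is done.

Besides the shell and the picture viewer there is one more tool, called after "Request:" by a JSON object that holds its "fn" and its "kwargs". move_arm: Moves the arm, as the interface text tells. Its arguments: {"type":"object","properties":{"steps":{"type":"array","items":{"type":"array","items":{"type":"number"}}},"grip":{"type":"number"}},"required":["steps"]}

```bash
ls; mkdir -p pics; cat > h.py <<'E'
import numpy as np, cv2
from station import get_obs, viewer, ticket, manip
from scipy.spatial.transform import Rotation as Ro
def snap(n,f=None):
    c=viewer.calibration(n); im=viewer.read_camera(n)
    if f: cv2.imwrite(f'pics/{f}.png',im); np.savez(f'pics/{f}.npz',**{k:np.array(v) for k,v in c.items()})
    return im,c
def load(f):
    d=np.load(f'pics/{f}.npz'); return cv2.imread(f'pics/{f}.png'),{k:d[k] for k in d}
def rays(n,c,uv):
    uv=np.atleast_2d(np.array(uv,float)); f=240/np.tan(np.radians(float(c['vertical_fov']))/2)
    d=uv-[float(c['cx']),float(c['cy'])]
    if n=='wrist':
        r=np.linalg.norm(d,axis=1)+1e-9; th=r/f; v=np.c_[d/r[:,None]*np.sin(th)[:,None],np.cos(th)]
    else: v=np.c_[d/f,np.ones(len(d))]
    R=np.array(c['R']);t=np.array(c['t']); v=v@R; o=-R.T@t
    return o,v/np.linalg.norm(v,axis=1)[:,None]
def onz(n,c,uv,z):
    o,v=rays(n,c,uv); return o+v*((z-o[2])/v[:,2])[:,None]
def proj(n,c,X):
    X=np.atleast_2d(X); p=X@np.array(c['R']).T+np.array(c['t']); f=240/np.tan(np.radians(float(c['vertical_fov']))/2)
    k=[float(c['cx']),float(c['cy'])]
    if n=='wrist':
        r=np.linalg.norm(p[:,:2],axis=1)+1e-9; th=np.arctan2(r,p[:,2]); return k+p[:,:2]/r[:,None]*(th*f)[:,None]
    return k+f*p[:,:2]/p[:,2:]
def tri(o1,v1,o2,v2):
    A=np.c_[v1,-v2]; s=np.linalg.lstsq(A,o2-o1,rcond=None)[0]
    a=o1+s[0]*v1;b=o2+s[1]*v2; return (a+b)/2,np.linalg.norm(a-b)
def move(target,yaw=None):
    "shift in tool cm to TCP target, and tool x axis in world"
    o=get_obs(); R=Ro.from_quat(o['tool_rot']).as_matrix()
    print('tool x',R[:,0].round(3),'y',R[:,1].round(3),'z',R[:,2].round(3)); print('shift cm',(R.T@(np.array(target)-o['position'])*100).round(2))
E
python3 - <<'E'
from h import *
o=get_obs();print(o,manip.grip_depth, [a for a in dir(manip) if a[0]!='_'])
for n in('scene','top','wrist'):
    im,c=snap(n,n+'0'); print(n,c)
E
```

```text
pics
{'time_s': 0.0, 'qpos': array([ 1.16040757,  0.3328706 , -0.06465552,  1.46091397,  0.02160571,
        1.34991495, -0.08853638]), 'qvel': array([ 9.59781019e-04,  8.49607928e-04,  1.35270830e-04, -5.24931293e-04,
       -4.24405402e-04,  1.61093752e-03,  9.04679605e-05]), 'tau': array([-1.41208998e-04, -6.23251605e+01,  2.43468879e-02, -3.89882863e+01,
       -6.13760110e-02,  3.98731674e-02,  2.01429139e-04]), 'position': array([ 0.23616332, -0.57825344,  0.22176769]), 'tool_rot': array([ 9.81266526e-01,  1.92653851e-01, -1.77632650e-04, -6.83091674e-04]), 'contact_force': array([0.65145639, 0.5081181 , 0.24843152]), 'ft_torque': array([ 0.02924233,  0.03689338, -0.04946789]), 'grip_force': 0.0, 'gripper_width': 0.08682456350465574} -0.0187 ['IKError', 'grip_depth']
scene {'vertical_fov': 46.66049634912247, 'cx': 318.1762854410474, 'cy': 241.67228793543148, 'R': array([[ 0.61053646,  0.79185911, -0.01429618],
       [ 0.54393466, -0.43236632, -0.71916233],
       [-0.57565643,  0.43129863, -0.69469502]]), 't': array([-0.27064232, -0.2305244 ,  1.46778906])}
top {'vertical_fov': 50.51561923218247, 'cx': 309.8053411777382, 'cy': 235.58912344686465, 'R': array([[-1.63670604e-04, -9.99997521e-01,  2.22058915e-03],
       [-9.96210883e-01, -3.00754797e-05, -8.69705422e-02],
       [ 8.69703934e-02, -2.22640960e-03, -9.96208409e-01]]), 't': array([-0.00804461,  0.4793084 ,  1.05726587])}
wrist {'vertical_fov': 65.70646984690485, 'cx': 323.8669750588497, 'cy': 239.58790473357757, 'R': array([[ 0.37818101, -0.92573088, -0.0012098 ],
       [-0.88631198, -0.36245423,  0.28823256],
       [-0.26726428, -0.10793182, -0.95755967]]), 't': array([-0.6237292 , -0.03471374,  0.39150485])}
```

View pics/top0.png

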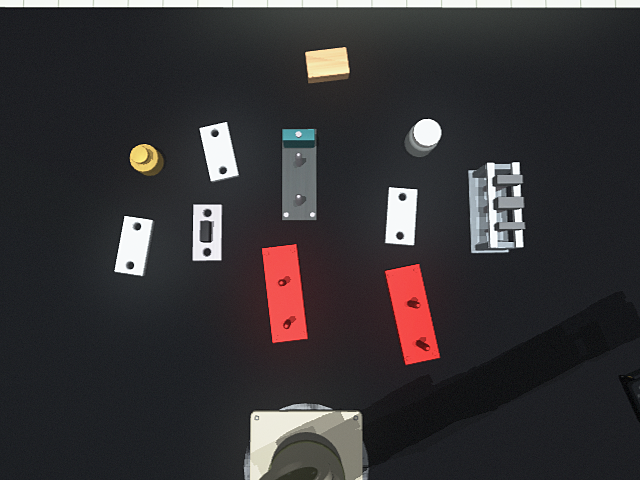

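View pics/scene0.png

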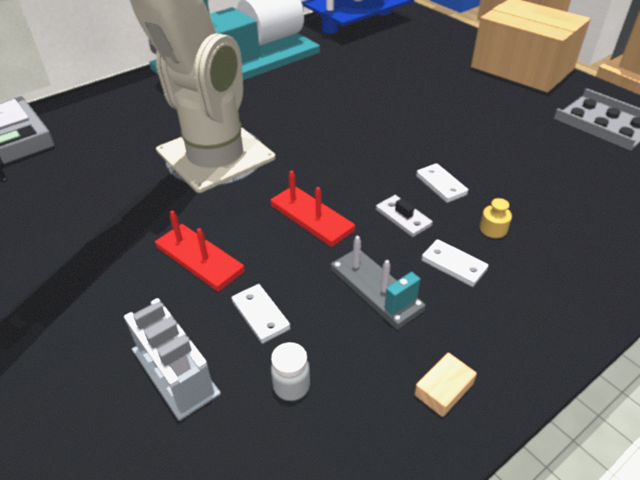

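The top view shows the fixture at (299,175) with the stop to the far side. The plates are at (219,152), (134,246) and (401,216), the cover at (207,233) and the rack at (497,207). The scene view shows the same things.

```bash
python3 - <<'E'
from h import *
def holes(n,f):
    im,c=load(f); g=im.min(2); m=(g>185).astype(np.uint8)
    cs,h=cv2.findContours(m,cv2.RETR_CCOMP,cv2.CHAIN_APPROX_NONE)
    out=[]
    for i,k in enumerate(cs):
        if h[0][i][3]>=0 or not 500<cv2.contourArea(k)<4000: continue
        ch=[cs[j] for j in range(len(cs)) if h[0][j][3]==i and cv2.contourArea(cs[j])>8]
        out.append((cv2.minAreaRect(k),[(np.array(cv2.minAreaRect(q)[0]).round(1),cv2.contourArea(q)) for q in ch]))
    return out,c
T,ct=holes('top','top0'); S,cs=holes('scene','scene0')
for n,X,c in(('top',T,ct),('scene',S,cs)):
    print(n)
    for r,ch in X:
        print(np.round(r[0],1),np.round(r[1],1),round(r[2],1),ch, onz(n,c,[r[0]],.015).round(4)[0,:2])
        if len(ch)>=2: print('   holes',onz(n,c,[q[0] for q in ch],.015).round(4)[:,:2].tolist())
# enlarged crops
im,_=load('top0'); cv2.imwrite('pics/c1.png',cv2.resize(im[115:260,265:335],None,fx=4,fy=4,interpolation=2))
a=cv2.resize(im[115:235,270:330],(300,600)); b=cv2.resize(im[150:270,460:540],(400,600)); cv2.imwrite('pics/c1.png',np.hstack([a,b]))
im,_=load('scene0'); a=cv2.resize(im[225:335,325:435],(600,600)); cv2.imwrite('pics/c2.png',a)
E
```

```text
top
[290.5 445.5] [67. 81.] 90.0 [(array([256., 417.]), 30.0)] [0.0464 0.0317]
[133.  245.4] [28.5 57. ] 10.5 [(array([129.5, 265. ]), 69.0), (array([136.5, 226. ]), 68.0)] [0.4589 0.3678]
   holes [[0.4173, 0.3739], [0.5003, 0.3616]]
[206.5 232. ] [54. 27.] 90.0 [(array([206.5, 252. ]), 75.0), (array([205.8, 231.1]), 330.0), (array([207. , 212.5]), 74.0)] [0.4875 0.2121]
   holes [[0.4448, 0.2114], [0.4894, 0.2136], [0.5294, 0.2118]]
[401.  215.7] [28.4 55.8] 3.8 [(array([399.5, 235. ]), 69.5), (array([402. , 196.5]), 66.0)] [ 0.5225 -0.2032]
   holes [[0.4811, -0.1993], [0.564, -0.206]]
[218.3 151.2] [54.3 28.3] 77.1 [(array([222.3, 169.8]), 64.5), (array([214.3, 132.8]), 61.5)] [0.6629 0.1897]
   holes [[0.6221, 0.1804], [0.7036, 0.199]]
[427. 132.] [26. 26.] 90.0 [] [ 0.7056 -0.2625]
[319.5   3. ] [  6. 639.] 90.0 [(array([615.,   3.]), 10.0)] [ 0.9981 -0.0297]
scene
[596.5 438.5] [81. 85.] 90.0 [] [1.0676 0.0705]
[445.7 378.6] [34.7 46.9] 42.5 [(array([460.8, 372.2]), 8.5)] [ 0.8474 -0.0351]
[288.8 357.3] [31.1 33.2] 45.0 [] [ 0.6455 -0.2217]
[162.7 341.8] [88.1 47.3] 54.0 [] [ 0.4754 -0.3838]
[260.3 310.6] [56.  32.7] 54.6 [(array([270.5, 325.5]), 40.0), (array([249.3, 296.8]), 35.5)] [ 0.5253 -0.2031]
   holes [[0.5669, -0.2077], [0.4829, -0.201]]
[454.8 260.4] [62.6 22.4] 26.6 [(array([472.8, 269.8]), 28.5), (array([437. , 251.5]), 25.0)] [0.6646 0.188 ]
   holes [[0.7056, 0.1967], [0.6235, 0.1783]]
[403.8 213.2] [52.8 21. ] 36.9 [(array([417. , 223.5]), 31.0)] [0.4911 0.2092]
[442.1 180.4] [50.2 20.2] 40.6 [(array([453. , 189.5]), 14.5)] [0.4614 0.366 ]
[249.  161.2] [39.7 55.1] 23.7 [] [0.1004 0.0422]
[610.   30.2] [16.  66.8] 19.0 [(array([614.5,   5.5]), 10.0)] [0.2357 1.4499]
[278.   12.5] [25. 66.] 90.0 [] [-0.6369  0.6416]
```

View pics/c1.png

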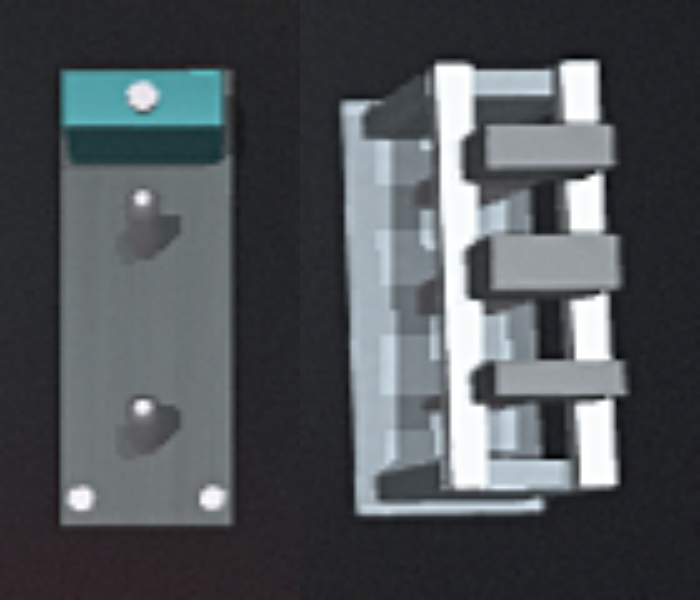

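View pics/c2.png

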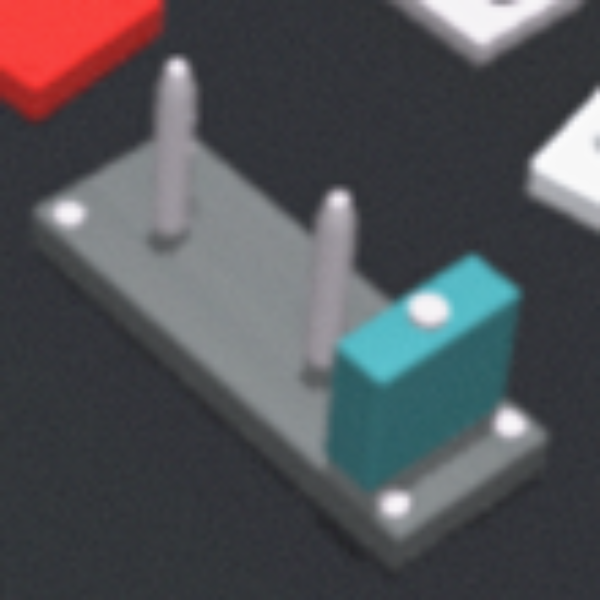

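The crops show the dowel tips and white dots clearly. In the top crop the tips are at (142,198) and (142,405) and the stop dot at (142,97). In the scene crop the tips are at (340,197) and (177,65).

```bash
python3 - <<'E'
from h import *
_,ct=load('top0');_,cs=load('scene0')
P={'tipF':((298.4,154.6),(387.3,261.1)),'tipN':((298.4,196.0),(357.45,236.9)),'dot-y':((312.4,214.6),(337.5,264.05)),'stopdot':((298.4,134.4),(403.8,281.8)),
'pR0':((399.5,235),(249.3,296.8)),'pR1':((402,196.5),(270.5,325.5)),'pF0':((222.3,169.8),(437,251.5)),'pF1':((214.3,132.8),(472.8,269.8)),'covN':((206.5,252),None),'covF':((207,212.5),(417,223.5)),'pLN':((129.5,265),(453,189.5)),'pLF':((136.5,226),(453,189.5))}
for k,(a,b) in P.items():
    if b is None: continue
    o1,v1=rays('top',ct,a);o2,v2=rays('scene',cs,b); X,e=tri(o1,v1[0],o2,v2[0]); print(k,X.round(4),round(e,4))
o=get_obs();c=viewer.calibration('wrist');R=np.array(c['R']);o_=-R.T@np.array(c['t'])
Rt=Ro.from_quat(o['tool_rot']).as_matrix(); print('cam in tool',(Rt.T@(o_-o['position'])).round(4),'axes',(Rt.T@R.T).round(3))
move([.46,.367,.2])
# stop face top edge and edges from top
im,_=load('top0'); print(onz('top',ct,[[282.3,140],[314.5,140],[298.4,140]],.08).round(4))
print(onz('top',ct,[[282.2,220],[316.4,220],[282.2,129]],.02).round(4))
E
```

```text
tipF [0.635  0.0157 0.0997] 0.0022
tipN [0.5512 0.015  0.1002] 0.0009
dot-y [ 0.5247 -0.013   0.0199] 0.0014
stopdot [0.6812 0.016  0.082 ] 0.002
pR0 [ 0.4812 -0.2     0.0127] 0.0005
pR1 [ 0.5646 -0.2066  0.0117] 0.0001
pF0 [0.6223 0.1805 0.0128] 0.0008
pF1 [0.7042 0.1993 0.0122] 0.0005
covF [0.5302 0.213  0.0091] 0.0001
pLN [ 0.4338  0.419  -0.0619] 0.0442
pLF [0.5005 0.3621 0.0133] 0.0001
cam in tool [ 0.0796 -0.0007 -0.1623] axes [[-0.    -0.958 -0.288]
 [ 1.    -0.     0.   ]
 [-0.    -0.288  0.958]]
tool x [ 0.926  0.378 -0.   ] y [ 0.378 -0.926 -0.001] z [-0.     0.001 -1.   ]
shift cm [ 56.47 -79.05   2.27]
[[ 0.6695  0.048   0.08  ]
 [ 0.6695 -0.0175  0.08  ]
 [ 0.6695  0.0152  0.08  ]]
[[ 0.5127  0.0506  0.02  ]
 [ 0.5127 -0.0221  0.02  ]
 [ 0.7105  0.0515  0.02  ]]
```

Request:
{"fn": "move_arm", "kwargs": {"steps": [[20.4,-12,0,0.23],[20.4,-12,0,0.23],[20.4,-12,0,0.23],[20.4,-12,0,0.23],[20.4,-12,0,0.23]], "grip": 8.7}}

```text
time_s: 0.65
position: [0.3817, -0.3873, 0.2226]
tool_rot: [0.997, 0.08, 0.0, -0.0]
contact_force: [0.1, 0.1, 0.6]
gripper_width: 0.0872
grip_force: 0.0
```

Request:
{"fn": "move_arm", "kwargs": {"steps": [[17,-16.2,0,0.236],[17,-16.2,0,0.236],[17,-16.2,0,0.236],[17,-16.2,0,0.236],[17,-16.2,0,0.236]]}}

```text
time_s: 1.15
position: [0.5236, -0.2006, 0.2225]
tool_rot: [0.999, -0.038, 0.0, -0.0]
contact_force: [0.6, 0.6, 0.1]
gripper_width: 0.0871
grip_force: 0.0
```

Request:
{"fn": "move_arm", "kwargs": {"steps": [[0,0,7,0],[0,0,7,0],[0,0,7,0]]}}

```text
time_s: 1.45
position: [0.5203, -0.2028, 0.1492]
tool_rot: [0.999, -0.039, -0.003, -0.001]
contact_force: [-0.3, -0.2, 0.6]
gripper_width: 0.0871
grip_force: 0.0
```

```bash
cat >> h.py <<'E'
def wplate(f,z=.015,thr=170,near=None):
    im,c=snap('wrist',f); return wp(im,c,z,thr)
def wp(im,c,z=.015,thr=170):
    m=(im.min(2)>thr).astype(np.uint8)
    cs,h=cv2.findContours(m,cv2.RETR_CCOMP,cv2.CHAIN_APPROX_NONE)
    for i,k in enumerate(cs):
        if h[0][i][3]>=0 or cv2.contourArea(k)<1500: continue
        W=onz('wrist',c,k[:,0],z)[:,:2]; r=cv2.minAreaRect((W*1000).astype(np.float32))
        ch=[cs[j] for j in range(len(cs)) if h[0][j][3]==i and cv2.contourArea(cs[j])>30]
        H=[np.r_[onz('wrist',c,[cv2.fitEllipse(q)[0]],z)[0,:2],cv2.contourArea(q)].round(4).tolist() for q in ch if len(q)>5]
        print('rect',np.round(r[0],1),np.round(r[1],1),round(r[2],1),'holes',H)
E
python3 - <<'E'
from h import *
print(get_obs()['position'],Ro.from_quat(get_obs()['tool_rot']).as_matrix()[:,0]); wplate('w1')
E
```

```text
[ 0.52025191 -0.20280157  0.14918129] [ 0.99697383 -0.0775154  -0.00587756]
rect [ 481.1 -508. ] [60.1 77.9] 0.4 holes []
rect [ 523.8 -201.9] [ 60.7 121.3] 85.3 holes [[0.483, -0.1995, 287.0], [0.5662, -0.2056, 385.0]]
rect [ 537.4 -378.1] [173.9  60.9] 0.6 holes []
rect [ 533.5 -443.4] [ 56.4 189.6] 87.5 holes []
rect [ 690.9 -256. ] [72.2 30. ] 89.0 holes []
```

View pics/w1.png

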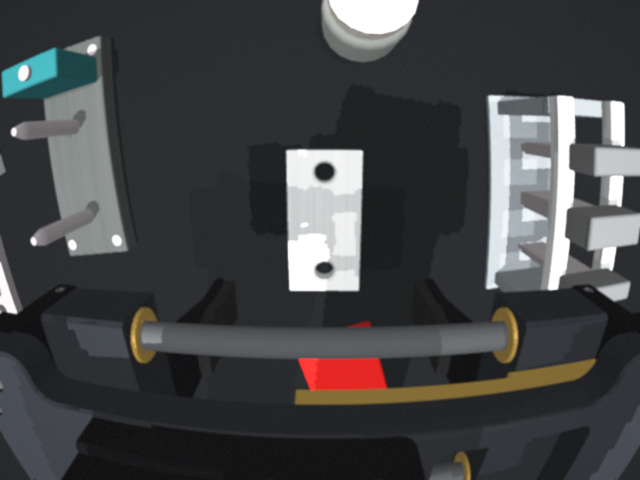

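The wrist view shows the plate squarely under the gripper at (325,220), measured at 60.7 x 121.3 mm. It is clear of the rack on the right and the fixture on the left.

Request:
{"fn": "move_arm", "kwargs": {"steps": [[0,0,5,0],[0,0,10,0],[0,0,10,0],[0,0,10,0]]}}

```text
time_s: 1.9
position: [0.5231, -0.2041, 0.0546]
tool_rot: [0.999, -0.039, 0.0, 0.0]
contact_force: [0.7, 0.0, 1.2]
gripper_width: 0.0867
grip_force: 0.0
```

```bash
python3 - <<'E'
from h import *
move([.5238,-.2019,.005])
E
```

```text
tool x [ 0.997 -0.079  0.001] y [-0.079 -0.997  0.   ] z [ 0.001 -0.    -1.   ]
shift cm [ 0.05 -0.23  4.96]
```

Request:
{"fn": "move_arm", "kwargs": {"steps": [[0,-0.2,3,0],[0,-0.2,4.8,0],[0,-0.2,4.8,0]]}}

```text
time_s: 2.2
position: [0.5233, -0.2021, 0.0061]
tool_rot: [0.999, -0.039, 0.001, 0.0]
contact_force: [-0.0, 0.7, 0.2]
gripper_width: 0.0872
grip_force: 0.0
```

Request:
{"fn": "move_arm", "kwargs": {"steps": [[0,0,0,0],[0,0,0,0],[0,0,0,0],[0,0,0,0],[0,0,0,0]], "grip": 4.0}}

```text
time_s: 2.7
position: [0.5229, -0.2021, 0.0054]
tool_rot: [0.999, -0.039, 0.001, 0.0]
contact_force: [-1.2, -0.9, 6.2]
gripper_width: 0.0594
grip_force: 30.0
```

Request:
{"fn": "move_arm", "kwargs": {"steps": [[0,0,0,0],[0,0,0,0]]}}

```text
time_s: 2.9
position: [0.5229, -0.2021, 0.0054]
tool_rot: [0.999, -0.039, 0.0, 0.0]
contact_force: [-1.3, -0.2, 5.9]
gripper_width: 0.0599
grip_force: 30.0
```

Request:
{"fn": "move_arm", "kwargs": {"steps": [[0,0,-5,0],[0,0,-10,0],[0,0,-14,0],[0,0,-14,0]]}}

```text
time_s: 3.3
position: [0.5253, -0.2024, 0.1504]
tool_rot: [0.999, -0.039, 0.004, 0.001]
contact_force: [0.2, 0.1, -3.1]
gripper_width: 0.0595
grip_force: 30.0
```

Request:
{"fn": "move_arm", "kwargs": {"steps": [[1,-5,0,0],[2.5,-10,0,-0.04],[4,-15,0,-0.08],[5.2,-20,0,-0.086],[5.2,-22.2,0,-0.086]]}}

```text
time_s: 3.8
position: [0.5915, 0.0206, 0.1431]
tool_rot: [1.0, 0.006, -0.001, -0.001]
contact_force: [0.1, -0.5, -3.4]
gripper_width: 0.0594
grip_force: 30.0
```

Request:
{"fn": "move_arm", "kwargs": {"steps": [[0,0,0,0],[0,0,0,0],[0,0,0,0]]}}

```text
time_s: 4.1
position: [0.5911, 0.0139, 0.1436]
tool_rot: [1.0, 0.003, -0.001, 0.0]
contact_force: [0.0, -1.0, -3.0]
gripper_width: 0.06
grip_force: 30.0
```

```bash
python3 - <<'E'
from h import *
_,ct=load('top0');_,cw=load('w1');_,cs=load('scene0')
for k,a,b in [('tipF',(298.4,154.6),(15,132)),('tipN',(298.4,196),(37,241)),('stopdot',(298.4,134.4),(24,73)),('dot-y',(312.4,214.6),(117,241)),('dot+y',(286,214.6),(72,245))]:
    o1,v1=rays('top',ct,a);o2,v2=rays('wrist',cw,b);print(k,tri(o1,v1[0],o2,v2[0]))
print(onz('wrist',cw,[(117,241),(72,245),(92,49)],.02)); print(onz('wrist',cw,[(15,132),(37,241)],.1))
snap('wrist','w2'); move([.593,.0153,.15])
E
```

```text
tipF (array([0.63452243, 0.01480295, 0.10001208]), np.float64(0.0005204489272424735))
tipN (array([0.55095747, 0.01453021, 0.09760619]), np.float64(0.0008337636856953536))
stopdot (array([0.6805652 , 0.01513459, 0.08446608]), np.float64(0.0013457707097336413))
dot-y (array([ 0.5244697 , -0.01332703,  0.02193604]), np.float64(0.0010928652006289715))
dot+y (array([0.52460197, 0.0427973 , 0.02238417]), np.float64(0.0014803096652194325))
[[ 0.52442161 -0.0117084   0.02      ]
 [ 0.52461985  0.04527613  0.02      ]
 [ 0.70218483 -0.01093745  0.02      ]]
[[0.63478629 0.01490374 0.1       ]
 [0.5511471  0.01181071 0.1       ]]
tool x [ 1.     0.006 -0.001] y [ 0.006 -1.     0.001] z [-0.001 -0.001 -1.   ]
shift cm [ 0.18 -0.15 -0.62]
```

View pics/w2.png

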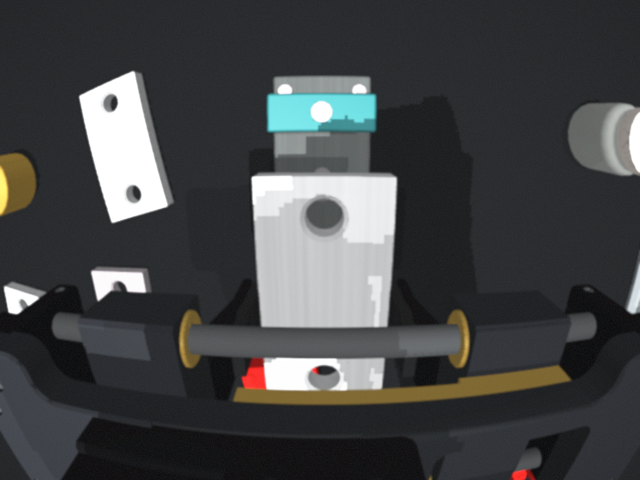

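The held plate fills the middle of the view, with its far hole at (324,215). Beyond it are the stop dot at (321,111) and the far slab dots at (285,90) and (360,90).

```bash
python3 - <<'E'
from h import *
im,c=load('w2'); z=.1436-.0054+.015
m=((im.min(2)>110)).astype(np.uint8); m[:165]=0; m[325:]=0
cs,_=cv2.findContours(m,cv2.RETR_EXTERNAL,cv2.CHAIN_APPROX_NONE); k=max(cs,key=cv2.contourArea)[:,0]
for row in (185,230,280,310):
    s=k[k[:,1]==row][:,0]; print(row,s.min(),s.max(),onz('wrist',c,[(s.min()-.5,row),(s.max()+.5,row)],z).round(4)[:,:2].tolist())
print('front',onz('wrist',c,[(255,174),(325,174),(395,174)],z).round(4)[:,:2].tolist())
print('hole',onz('wrist',c,[(324,215)],z).round(4))
# white dots
hsv=cv2.cvtColor(im,cv2.COLOR_BGR2HSV); g=im.min(2)
for (y0,y1,x0,x1,zz) in((82,96,276,295,.02),(82,96,350,370,.02),(100,124,308,335,.08)):
    s=(g[y0:y1,x0:x1]>190); yy,xx=np.nonzero(s); p=(xx.mean()+x0,yy.mean()+y0); print(p,s.sum(),onz('wrist',c,[p],zz).round(4))
t=((hsv[...,0]>80)&(hsv[...,0]<100)&(hsv[...,1]>80)).astype(np.uint8); cs,_=cv2.findContours(t,0,1); k=max(cs,key=cv2.contourArea); r=cv2.boundingRect(k); print(r)
x,y,w,h=r; print(onz('wrist',c,[(x,y+h),(x+w,y+h),(x+w/2,y+h)],.08).round(4),onz('wrist',c,[(x,y),(x+w,y)],.08).round(4))
E
```

```text
185 252 396 [[0.6482, 0.0453], [0.6486, -0.0154]]
230 254 394 [[0.6286, 0.0452], [0.629, -0.0155]]
280 257 391 [[0.6053, 0.0451], [0.6056, -0.0157]]
310 260 388 [[0.59, 0.0446], [0.5904, -0.0155]]
front [[0.6528, 0.0437], [0.6527, 0.0146], [0.6532, -0.0146]]
hole [[0.6353 0.0149 0.1532]]
(np.float64(284.491935483871), np.float64(88.89516129032258)) 124 [[0.703 0.045 0.02 ]]
(np.float64(358.640350877193), np.float64(88.59649122807018)) 114 [[ 0.7034 -0.011   0.02  ]]
(np.float64(321.15803814713894), np.float64(111.18801089918256)) 367 [[0.6823 0.0168 0.08  ]]
(266, 93, 112, 40)
[[ 0.6694  0.05    0.08  ]
 [ 0.6697 -0.0176  0.08  ]
 [ 0.6691  0.0162  0.08  ]] [[ 0.694   0.0499  0.08  ]
 [ 0.6943 -0.0172  0.08  ]]
```

Request:
{"fn": "move_arm", "kwargs": {"steps": [[0.05,-0.12,2,0],[0.05,-0.12,4,0],[0.05,-0.12,5.5,0],[0.05,-0.12,6,0],[0.05,-0.12,6,0]]}}

```text
time_s: 4.65
position: [0.5917, 0.0162, 0.084]
tool_rot: [1.0, 0.003, -0.001, 0.0]
contact_force: [0.2, -0.1, -2.8]
gripper_width: 0.0595
grip_force: 30.0
```

Request:
{"fn": "move_arm", "kwargs": {"steps": [[0,0,2,0],[0,0,4,0],[0,0,5.3,0],[0,0,5.3,0]]}}

```text
time_s: 5.05
position: [0.5918, 0.0165, 0.0306]
tool_rot: [1.0, 0.004, -0.001, 0.0]
contact_force: [0.3, 0.7, -3.7]
gripper_width: 0.0598
grip_force: 30.0
```

Request:
{"fn": "move_arm", "kwargs": {"steps": [[0,0,0,0],[0,0,0,0],[0,0,0,0]], "grip": 8.0}}

```text
time_s: 5.35
position: [0.5929, 0.0169, 0.0328]
tool_rot: [1.0, 0.004, 0.001, 0.0]
contact_force: [-0.3, -0.0, -0.4]
gripper_width: 0.0752
grip_force: 0.0
```

Request:
{"fn": "move_arm", "kwargs": {"steps": [[0,0,-3,0],[0,0,-8,0],[0,0,-12,0],[0,0,-12,0],[0,0,-12,0]]}}

```text
time_s: 5.85
position: [0.5928, 0.0168, 0.1531]
tool_rot: [1.0, 0.004, 0.001, 0.0]
contact_force: [-0.5, 0.1, -0.5]
gripper_width: 0.0797
grip_force: 0.0
```

```bash
python3 - <<'E'
from h import *
wplate('w3',.035,120)
E
```

```text
rect [589.3  16.4] [129.   65.4] 0.4 holes [[0.6315, 0.0172, 603.0]]
rect [664.4 179. ] [114.   58.9] 13.0 holes [[0.6268, 0.169, 189.0], [0.7024, 0.1866, 187.5]]
```

View pics/w3.png

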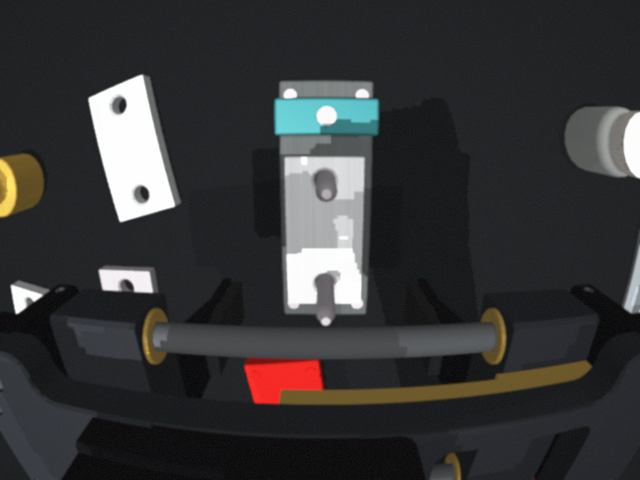

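Request:
{"fn": "move_arm", "kwargs": {"steps": [[2,-5,0,-0.05],[4,-10,0,-0.1],[6,-14,0,-0.15],[7.2,-17.3,0,-0.218],[7.2,-17.3,0,-0.218]], "grip": 8.7}}

```text
time_s: 6.4
position: [0.6612, 0.1976, 0.1491]
tool_rot: [0.993, 0.118, -0.002, -0.002]
contact_force: [-1.4, 1.0, 0.6]
gripper_width: 0.087
grip_force: 0.0
```

Request:
{"fn": "move_arm", "kwargs": {"steps": [[0,0,0,0],[0,0,0,0],[0,0,0,0]]}}

```text
time_s: 6.7
position: [0.6628, 0.1884, 0.1512]
tool_rot: [0.994, 0.111, -0.0, 0.001]
contact_force: [0.1, 0.3, 0.1]
gripper_width: 0.0868
grip_force: 0.0
```

```bash
python3 - <<'E'
from h import *
wplate('w4'); move([.6633,.1899,.005])
E
```

```text
rect [492.6 213.4] [61.5 72.6] 12.4 holes []
rect [664.  190.3] [120.9  61.8] 12.9 holes [[0.624, 0.1815, 264.0], [0.7053, 0.2004, 389.5]]
rect [862.7 -59.7] [60.7 91. ] 7.3 holes []
tool x [ 0.975  0.222 -0.   ] y [ 0.222 -0.975  0.001] z [ 0.    -0.001 -1.   ]
shift cm [ 0.07 -0.13 14.65]
```

The picture shows the first plate seated over both dowels, spanning rows 157 to 310. Plate B re-measures at (0.664, 0.190).

Request:
{"fn": "move_arm", "kwargs": {"steps": [[0.15,-0.15,5,0],[0.15,-0.15,10,0],[0.15,-0.15,13,0],[0.15,-0.15,14.5,0],[0.15,-0.15,14.5,0]]}}

```text
time_s: 7.25
position: [0.6629, 0.1911, 0.0049]
tool_rot: [0.994, 0.112, -0.001, 0.0]
contact_force: [-0.2, -0.2, 0.4]
gripper_width: 0.0868
grip_force: 0.0
```

Request:
{"fn": "move_arm", "kwargs": {"steps": [[0,0,0,0],[0,0,0,0],[0,0,0,0],[0,0,0,0],[0,0,0,0]], "grip": 4.0}}

```text
time_s: 7.75
position: [0.6646, 0.1918, 0.0076]
tool_rot: [0.994, 0.112, 0.001, 0.0]
contact_force: [0.0, -2.2, 5.3]
gripper_width: 0.0601
grip_force: 30.0
```

Request:
{"fn": "move_arm", "kwargs": {"steps": [[0,0,0,0],[0,0,0,0]]}}

```text
time_s: 7.95
position: [0.6646, 0.1918, 0.0076]
tool_rot: [0.994, 0.112, 0.001, 0.0]
contact_force: [0.3, -2.3, 6.4]
gripper_width: 0.0596
grip_force: 30.0
```

Request:
{"fn": "move_arm", "kwargs": {"steps": [[0,0,-5,0],[0,0,-10,0],[0,0,-13.5,0],[0,0,-13.5,0]]}}

```text
time_s: 8.35
position: [0.6663, 0.1935, 0.1478]
tool_rot: [0.994, 0.113, 0.004, -0.001]
contact_force: [0.3, 0.2, -1.1]
gripper_width: 0.0595
grip_force: 30.0
```

Request:
{"fn": "move_arm", "kwargs": {"steps": [[-2.7,4,0,0.05],[-5.4,8,0,0.1],[-8,12,0,0.15],[-10.8,15.5,0,0.216],[-10.8,15.5,0,0.216]]}}

```text
time_s: 8.85
position: [0.5909, 0.0087, 0.1401]
tool_rot: [1.0, -0.001, -0.002, 0.002]
contact_force: [0.7, 0.0, -2.6]
gripper_width: 0.0596
grip_force: 30.0
```

Request:
{"fn": "move_arm", "kwargs": {"steps": [[0,0,0,0],[0,0,0,0],[0,0,0,0]]}}

```text
time_s: 9.15
position: [0.5933, 0.0186, 0.1411]
tool_rot: [1.0, 0.006, -0.0, -0.0]
contact_force: [0.1, 1.1, -2.4]
gripper_width: 0.0597
grip_force: 30.0
```

```bash
cat >> h.py <<'E'
def held(f,dz):
    "held plate seen from the wrist: dz = plate top above TCP"
    im,c=snap('wrist',f); o=get_obs(); z=o['position'][2]+dz; print('TCP',o['position'].round(4),'z',z.round(4))
    m=((im.min(2)>110)).astype(np.uint8); m[:140]=0; m[325:]=0
    cs,_=cv2.findContours(m,cv2.RETR_EXTERNAL,cv2.CHAIN_APPROX_NONE); k=max(cs,key=cv2.contourArea)[:,0]; print('front row',k[:,1].min())
    for row in (185,230,280,310):
        s=k[k[:,1]==row][:,0]; p=onz('wrist',c,[(s.min()-.5,row),(s.max()+.5,row)],z); print(row,p[:,:2].mean(0).round(4),np.linalg.norm(p[0]-p[1]).round(4))
    print('front',onz('wrist',c,[(324,k[:,1].min()-.5)],z).round(4))
    cs,_=cv2.findContours(((im.min(2)<95)&(np.arange(480)[:,None]>185)&(np.arange(480)[:,None]<250)).astype(np.uint8)*255,cv2.RETR_LIST,1)
    for q in cs:
        if 300<cv2.contourArea(q)<3000 and 290<q[:,0,0].mean()<360 : print('hole',onz('wrist',c,[cv2.minEnclosingCircle(q)[0]],z).round(4))
E
python3 - <<'E'
from h import *
held('w5',.0074); move([.594,.0165,.03])
E
```

```text
TCP [0.5934 0.0184 0.1412] z 0.1486
front row 140
185 [0.6503 0.0201] 0.0612
230 [0.6304 0.0197] 0.0607
280 [0.6068 0.0194] 0.0607
310 [0.5913 0.0194] 0.0605
front [[0.6691 0.0202 0.1486]]
tool x [ 1.     0.012 -0.   ] y [ 0.012 -1.    -0.001] z [-0.     0.001 -1.   ]
shift cm [ 0.07  0.2  11.12]
```

Request:
{"fn": "move_arm", "kwargs": {"steps": [[0.07,0.2,2,0.004],[0.07,0.2,4,0.004],[0.07,0.2,5.5,0.004],[0.07,0.2,6,0.004],[0.07,0.2,6,0.004]]}}

```text
time_s: 9.7
position: [0.5937, 0.0153, 0.081]
tool_rot: [1.0, 0.003, -0.001, -0.0]
contact_force: [0.5, 0.4, -2.1]
gripper_width: 0.0595
grip_force: 30.0
```

Request:
{"fn": "move_arm", "kwargs": {"steps": [[0,0,1.5,0],[0,0,3,0],[0,0,3.6,0],[0,0,3.6,0]]}}

```text
time_s: 10.1
position: [0.5935, 0.015, 0.0443]
tool_rot: [1.0, 0.003, -0.001, -0.0]
contact_force: [-0.5, 0.0, -2.5]
gripper_width: 0.0592
grip_force: 30.0
```

Request:
{"fn": "move_arm", "kwargs": {"steps": [[0,0,0,0],[0,0,0,0],[0,0,0,0],[0,0,0,0]], "grip": 8.7}}

```text
time_s: 10.5
position: [0.5943, 0.0149, 0.046]
tool_rot: [1.0, 0.003, 0.0, 0.0]
contact_force: [0.2, -1.5, -0.2]
gripper_width: 0.0827
grip_force: 0.0
```

Request:
{"fn": "move_arm", "kwargs": {"steps": [[0,0,-3,0],[0,0,-7,0],[0,0,-11,0],[0,0,-11,0]]}}

```text
time_s: 10.9
position: [0.5971, 0.0154, 0.1618]
tool_rot: [1.0, 0.003, 0.005, 0.0]
contact_force: [0.8, 0.4, 0.6]
gripper_width: 0.0868
grip_force: 0.0
```

```bash
python3 - <<'E'
from h import *
wplate('w6',.050,120)
E
```

```text
rect [594.9  16.4] [149.4  65.6] 0.3 holes []
rect [ 684.6 -236.6] [ 65.5 108.5] 3.8 holes []
rect [690.1  17. ] [38.1 69.6] 0.3 holes []
```

Request:
{"fn": "move_arm", "kwargs": {"steps": [[-1.5,-4.5,0,0.02],[-3,-9,0,0.04],[-4.6,-13.5,0,0.06],[-6.6,-17.7,0,0.077],[-6.6,-17.7,0,0.077]]}}

```text
time_s: 11.45
position: [0.523, 0.1987, 0.1551]
tool_rot: [1.0, -0.031, -0.001, -0.001]
contact_force: [-1.0, 0.5, 0.0]
gripper_width: 0.0869
grip_force: 0.0
```

Request:
{"fn": "move_arm", "kwargs": {"steps": [[-2,-4.5,0,0.02],[-4,-9,0,0.04],[-6,-13.5,0,0.06],[-7.9,-17.1,0,0.077],[-7.9,-17.1,0,0.077]]}}

```text
time_s: 11.95
position: [0.4544, 0.3752, 0.1548]
tool_rot: [0.998, -0.067, -0.001, -0.001]
contact_force: [0.1, 0.9, 0.8]
gripper_width: 0.0867
grip_force: 0.0
```

Request:
{"fn": "move_arm", "kwargs": {"steps": [[0,0,0,0],[0,0,0,0],[0,0,0,0]]}}

```text
time_s: 12.25
position: [0.4616, 0.3657, 0.1551]
tool_rot: [0.997, -0.076, -0.0, 0.0]
contact_force: [-0.3, -0.5, 0.4]
gripper_width: 0.0869
grip_force: 0.0
```

```bash
python3 - <<'E'
from h import *
wplate('w7'); move([.459,.367,.005])
E
```

```text
rect [459.7 368.4] [ 62.2 121. ] 81.3 holes [[0.4204, 0.3745, 189.5], [0.502, 0.362, 320.0]]
rect [489.4 214.4] [119.7  61.5] 0.5 holes [[0.4485, 0.2153, 251.5], [0.4863, 0.2078, 1800.5], [0.5307, 0.2159, 235.5]]
tool x [ 0.989 -0.151  0.   ] y [-0.151 -0.989  0.001] z [-0.    -0.001 -1.   ]
shift cm [-0.27 -0.08 15.02]
```

Request:
{"fn": "move_arm", "kwargs": {"steps": [[-0.2,-0.24,5,0],[-0.2,-0.24,10,0],[-0.2,-0.24,13.5,0],[-0.2,-0.24,15,0],[-0.2,-0.24,15,0]]}}

```text
time_s: 12.8
position: [0.4584, 0.369, 0.0041]
tool_rot: [0.997, -0.075, -0.001, 0.001]
contact_force: [0.3, 0.5, 0.5]
gripper_width: 0.0871
grip_force: 0.0
```

Request:
{"fn": "move_arm", "kwargs": {"steps": [[0,0,0,0],[0,0,0,0],[0,0,0,0],[0,0,0,0],[0,0,0,0]], "grip": 4.0}}

```text
time_s: 13.3
position: [0.4593, 0.37, 0.0064]
tool_rot: [0.997, -0.074, 0.0, 0.0]
contact_force: [-0.5, -2.5, 6.5]
gripper_width: 0.0595
grip_force: 30.0
```

Request:
{"fn": "move_arm", "kwargs": {"steps": [[0,0,0,0],[0,0,0,0]]}}

```text
time_s: 13.5
position: [0.4593, 0.37, 0.0063]
tool_rot: [0.997, -0.074, 0.0, 0.0]
contact_force: [-0.7, -3.1, 6.6]
gripper_width: 0.0592
grip_force: 30.0
```

Request:
{"fn": "move_arm", "kwargs": {"steps": [[0,0,-5,0],[0,0,-10,0],[0,0,-14.5,0],[0,0,-14.5,0]]}}

```text
time_s: 13.9
position: [0.4612, 0.3729, 0.1576]
tool_rot: [0.997, -0.074, 0.004, -0.004]
contact_force: [1.0, 0.2, -3.5]
gripper_width: 0.0599
grip_force: 30.0
```

Request:
{"fn": "move_arm", "kwargs": {"steps": [[2.3,4.1,0,-0.02],[4.6,8.2,0,-0.04],[7,12.4,0,-0.06],[9.3,16.5,0,-0.078],[9.3,16.5,0,-0.078]]}}

```text
time_s: 14.4
position: [0.5288, 0.1849, 0.1495]
tool_rot: [0.999, -0.04, 0.0, 0.002]
contact_force: [-0.7, -0.3, -3.2]
gripper_width: 0.0597
grip_force: 30.0
```

Request:
{"fn": "move_arm", "kwargs": {"steps": [[2,4.3,0,-0.02],[4,8.6,0,-0.04],[6,13,0,-0.06],[7.9,17.2,0,-0.077],[7.9,17.2,0,-0.077]]}}

```text
time_s: 14.9
position: [0.594, 0.0077, 0.1494]
tool_rot: [1.0, -0.001, -0.0, 0.002]
contact_force: [0.1, -1.6, -2.5]
gripper_width: 0.0592
grip_force: 30.0
```

Request:
{"fn": "move_arm", "kwargs": {"steps": [[0,0,0,0],[0,0,0,0],[0,0,0,0]]}}

```text
time_s: 15.2
position: [0.5927, 0.0181, 0.1502]
tool_rot: [1.0, 0.005, -0.0, -0.0]
contact_force: [-0.9, -0.4, -2.7]
gripper_width: 0.0597
grip_force: 30.0
```

```bash
python3 - <<'E'
from h import *
held('w8',.0087); move([.593,.0158,.07])
im,c=load('w8'); g=im.min(2)
for (y0,y1,x0,x1,zz) in((70,98,260,300,.02),(70,98,345,380,.02),(98,130,305,340,.08)):
    s=(g[y0:y1,x0:x1]>190); yy,xx=np.nonzero(s); p=(xx.mean()+x0,yy.mean()+y0); print(p,s.sum(),onz('wrist',c,[p],zz).round(4))
E
```

```text
TCP [0.5928 0.0179 0.1504] z 0.1591
front row 140
185 [0.6499 0.0193] 0.061
230 [0.6302 0.0191] 0.0611
280 [0.6067 0.0191] 0.0607
310 [0.5914 0.0187] 0.0604
front [[0.6685 0.0194 0.1591]]
tool x [ 1.     0.009 -0.   ] y [ 0.009 -1.    -0.   ] z [-0.  0. -1.]
shift cm [0.02 0.21 8.04]
(np.float64(291.24657534246575), np.float64(92.0)) 146 [[0.7028 0.0451 0.02  ]]
(np.float64(364.1503759398496), np.float64(92.10526315789474)) 133 [[ 0.7034 -0.0113  0.02  ]]
(np.float64(328.21037463976944), np.float64(114.12680115273776)) 347 [[0.6825 0.017  0.08  ]]
```

View pics/w8.png

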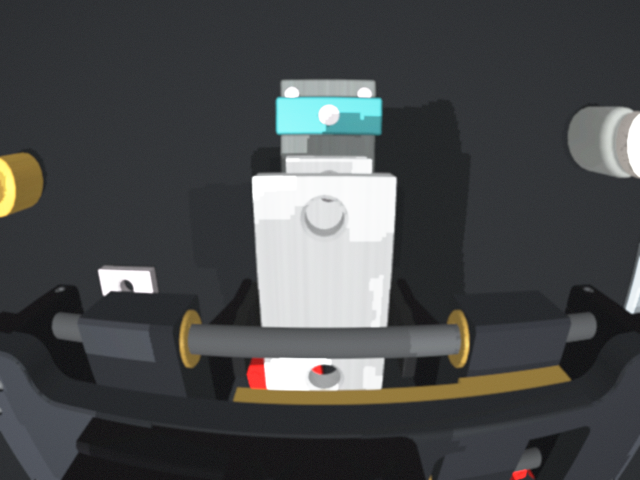

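The third plate is held square, its far hole at (324,215), over the stack whose edge shows behind it.

Request:
{"fn": "move_arm", "kwargs": {"steps": [[0.05,0.2,2,0.004],[0.05,0.2,4,0.004],[0.05,0.2,5.5,0.004],[0.05,0.2,6.5,0.004],[0.05,0.2,6.5,0.004]]}}

```text
time_s: 15.75
position: [0.5927, 0.0147, 0.0842]
tool_rot: [1.0, 0.002, -0.001, 0.0]
contact_force: [-0.0, -0.7, -2.7]
gripper_width: 0.0597
grip_force: 30.0
```

Request:
{"fn": "move_arm", "kwargs": {"steps": [[0,0,1.5,0],[0,0,2.7,0],[0,0,2.7,0],[0,0,2.7,0]]}}

```text
time_s: 16.15
position: [0.5938, 0.0143, 0.0587]
tool_rot: [1.0, 0.001, 0.0, 0.0]
contact_force: [0.2, 0.6, -2.8]
gripper_width: 0.0599
grip_force: 30.0
```

Request:
{"fn": "move_arm", "kwargs": {"steps": [[0,0,0,0],[0,0,0,0],[0,0,0,0],[0,0,0,0]], "grip": 8.7}}

```text
time_s: 16.55
position: [0.594, 0.0143, 0.0591]
tool_rot: [1.0, 0.001, 0.0, 0.0]
contact_force: [0.8, 0.0, -0.3]
gripper_width: 0.0824
grip_force: 0.0
```

Request:
{"fn": "move_arm", "kwargs": {"steps": [[0,0,-3,0],[0,0,-7,0],[0,0,-10,0],[0,0,-10,0]]}}

```text
time_s: 16.95
position: [0.5962, 0.0145, 0.1637]
tool_rot: [1.0, 0.001, 0.004, -0.0]
contact_force: [-0.1, 0.5, 0.4]
gripper_width: 0.0871
grip_force: 0.0
```

```bash
python3 - <<'E'
from h import *
snap('wrist','w9')
E
```

Request:
{"fn": "move_arm", "kwargs": {"steps": [[-2.5,-4.5,0,0],[-5,-9,0,0],[-7.5,-13.5,0,0],[-10,-18,0,0],[-10.5,-19.8,0,0]]}}

```text
time_s: 17.5
position: [0.4847, 0.216, 0.1576]
tool_rot: [1.0, 0.004, -0.001, -0.0]
contact_force: [0.1, 0.7, 0.5]
gripper_width: 0.0873
grip_force: 0.0
```

Request:
{"fn": "move_arm", "kwargs": {"steps": [[0,0,0,0],[0,0,0,0],[0,0,0,0]]}}

```text
time_s: 17.8
position: [0.4885, 0.2105, 0.1578]
tool_rot: [1.0, 0.0, -0.0, 0.0]
contact_force: [0.9, -0.1, -0.5]
gripper_width: 0.0867
grip_force: 0.0
```

```bash
python3 - <<'E'
from h import *
wplate('w10',.012); move([.4885,.213,.015])
im,c=load('w10')
def hnd(n,im,c):
    o,h=None,None
import numpy as np
m=(im.max(2)<70).astype(np.uint8)
cs,h=cv2.findContours(m,cv2.RETR_LIST,cv2.CHAIN_APPROX_NONE)
for k in cs:
    if 300<cv2.contourArea(k)<9000: print(cv2.contourArea(k),cv2.boundingRect(k))
p=proj('wrist',c,[[.4885,.213,.04],[.4885,.213,.012]]);print(p)
a=cv2.resize(im[140:340,220:430],None,fx=2,fy=2); b,_=load('w9'); b=b[60:340,220:430]
cv2.imwrite('pics/c3.png',np.hstack([cv2.resize(a,(420,400)),cv2.resize(b,(300,400))]))
E
```

```text
rect [466.3 213.1] [74.8 60.6] 0.2 holes []
rect [533.  213.3] [58.3 31.1] 89.9 holes [[0.531, 0.2133, 472.0]]
rect [596.9 -26.4] [ 87.2 156.3] 85.4 holes [[0.5477, -0.0346, 546.5], [0.6535, -0.0346, 553.0]]
tool x [ 1.     0.    -0.001] y [ 0.    -1.     0.001] z [-0.001 -0.001 -1.   ]
shift cm [ 0.   -0.27 14.3 ]
736.5 (0, 430, 32, 50)
5193.0 (294, 357, 303, 49)
1546.0 (66, 320, 64, 40)
1200.0 (310, 201, 24, 57)
5501.5 (116, 9, 93, 80)
[[321.43679825 233.3527071 ]
 [321.61095722 224.42966618]]
```

View pics/c3.png

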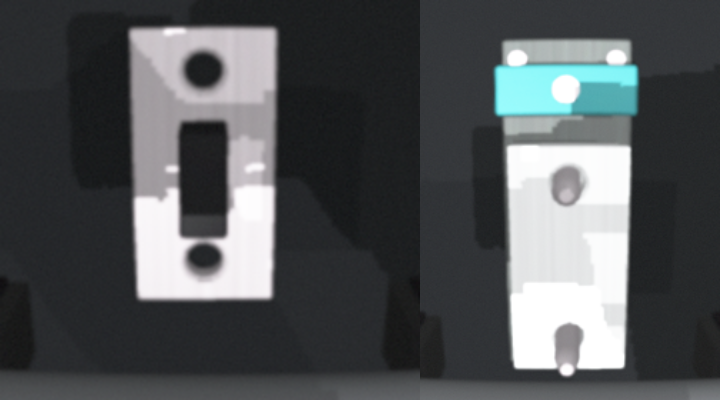

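The left crop shows the cover with its handle central. The right crop shows the three-plate stack flat over both dowels.

Request:
{"fn": "move_arm", "kwargs": {"steps": [[0.05,-0.27,4,0],[0.05,-0.27,8,0],[0.05,-0.27,12,0],[0.05,-0.27,14.1,0],[0.05,-0.27,14.1,0]]}}

```text
time_s: 18.35
position: [0.4868, 0.2125, 0.0143]
tool_rot: [1.0, 0.001, -0.003, 0.001]
contact_force: [-0.3, 0.8, 0.5]
gripper_width: 0.0867
grip_force: 0.0
```

Request:
{"fn": "move_arm", "kwargs": {"steps": [[0,0,0,0],[0,0,0,0],[0,0,0,0],[0,0,0,0],[0,0,0,0]], "grip": 0.5}}

```text
time_s: 18.85
position: [0.4889, 0.2148, 0.0182]
tool_rot: [1.0, 0.001, 0.001, -0.0]
contact_force: [0.9, -0.4, 0.0]
gripper_width: 0.0549
grip_force: 0.0
```

Request:
{"fn": "move_arm", "kwargs": {"steps": [[0,0,0,0],[0,0,0,0],[0,0,0,0],[0,0,0,0],[0,0,0,0]]}}

```text
time_s: 19.35
position: [0.4886, 0.2142, 0.0175]
tool_rot: [1.0, 0.001, -0.0, 0.0]
contact_force: [-0.2, -1.8, 0.9]
gripper_width: 0.0197
grip_force: 30.0
```

Request:
{"fn": "move_arm", "kwargs": {"steps": [[0,0,-5,0],[0,0,-10,0],[0,0,-14.5,0],[0,0,-14.5,0]]}}

```text
time_s: 19.75
position: [0.4914, 0.2164, 0.1688]
tool_rot: [1.0, 0.001, 0.005, -0.002]
contact_force: [1.3, -0.8, -3.7]
gripper_width: 0.02
grip_force: 30.0
```

Request:
{"fn": "move_arm", "kwargs": {"steps": [[2.4,4.4,0,0],[4.8,8.8,0,0],[7.2,13.2,0,0],[9.6,17.6,0,-0.003],[10.4,19.9,0,-0.003]]}}

```text
time_s: 20.25
position: [0.5939, 0.0106, 0.1606]
tool_rot: [1.0, 0.001, -0.001, 0.001]
contact_force: [-0.2, 0.4, -3.6]
gripper_width: 0.02
grip_force: 30.0
```

Request:
{"fn": "move_arm", "kwargs": {"steps": [[0,0,0,0],[0,0,0,0],[0,0,0,0]]}}

```text
time_s: 20.55
position: [0.5924, 0.0177, 0.1616]
tool_rot: [1.0, 0.004, -0.001, -0.0]
contact_force: [0.8, 0.3, -3.6]
gripper_width: 0.0195
grip_force: 30.0
```

```bash
python3 - <<'E'
from h import *
held('w11',-.0055); move([.593,.0150,.0835])
im,c=load('w11'); g=im.min(2)
m=((g>110)).astype(np.uint8); m[:150]=0;m[325:]=0
cs,h=cv2.findContours(m,cv2.RETR_CCOMP,cv2.CHAIN_APPROX_NONE); z=get_obs()['position'][2]-.0055
for i,k in enumerate(cs):
    if cv2.contourArea(k)>150: print(h[0][i][3]>=0,cv2.contourArea(k),cv2.boundingRect(k), onz('wrist',c,[cv2.minEnclosingCircle(k)[0]],z).round(4))
E
```

```text
TCP [0.5925 0.0178 0.1619] z 0.1564
front row 140
185 [0.6475 0.0191] 0.0614
230 [0.626  0.0187] 0.0608
280 [0.6005 0.0184] 0.0607
310 [0.5838 0.0186] 0.0561
front [[0.6679 0.019  0.1564]]
tool x [ 1.     0.008 -0.001] y [ 0.008 -1.    -0.001] z [-0.001  0.001 -1.   ]
shift cm [0.05 0.29 7.84]
False 948.5 (619, 212, 21, 102) [[ 0.6076 -0.1811  0.1564]]
False 609.5 (0, 157, 22, 57) [[0.6544 0.2135 0.1564]]
False 1487.5 (564, 150, 76, 28) [[ 0.6663 -0.1339  0.1564]]
False 15473.5 (257, 150, 134, 161) [[0.6248 0.0189 0.1564]]
```

Request:
{"fn": "move_arm", "kwargs": {"steps": [[0.05,0.2,2,0.004],[0.05,0.2,4,0.004],[0.05,0.2,6,0.004],[0.05,0.2,6,0.004],[0.05,0.2,6,0.004]]}}

```text
time_s: 21.1
position: [0.5934, 0.015, 0.1029]
tool_rot: [1.0, 0.002, -0.0, -0.0]
contact_force: [-0.0, 0.8, -2.8]
gripper_width: 0.0197
grip_force: 30.0
```

Request:
{"fn": "move_arm", "kwargs": {"steps": [[0,0,1,0],[0,0,1.7,0],[0,0,1.7,0],[0,0,1.7,0]]}}

```text
time_s: 21.5
position: [0.5935, 0.0142, 0.0854]
tool_rot: [1.0, 0.001, -0.0, -0.0]
contact_force: [-0.5, 0.5, -3.8]
gripper_width: 0.0201
grip_force: 30.0
```

Request:
{"fn": "move_arm", "kwargs": {"steps": [[0,0,0.25,0],[0,0,0.25,0],[0,0,0.25,0]]}}

```text
time_s: 21.8
position: [0.5938, 0.0141, 0.0831]
tool_rot: [1.0, 0.001, 0.0, -0.0]
contact_force: [0.6, 0.6, -4.8]
gripper_width: 0.0196
grip_force: 30.0
```

Request:
{"fn": "move_arm", "kwargs": {"steps": [[0,0,0,0],[0,0,0,0],[0,0,0,0],[0,0,0,0]], "grip": 7.0}}

```text
time_s: 22.2
position: [0.5938, 0.0139, 0.0833]
tool_rot: [1.0, 0.001, 0.0, 0.0]
contact_force: [-0.4, -0.9, -0.5]
gripper_width: 0.0437
grip_force: 0.0
```

Request:
{"fn": "move_arm", "kwargs": {"steps": [[0,0,-3,0],[0,0,-7,0],[0,0,-11,0],[0,0,-11,0],[0,0,-11,0]]}}

```text
time_s: 22.7
position: [0.5942, 0.014, 0.1941]
tool_rot: [1.0, 0.001, 0.001, -0.0]
contact_force: [0.1, -1.2, -0.7]
gripper_width: 0.0694
grip_force: 0.0
```

```bash
python3 - <<'E'
from h import *
im,c=snap('wrist','w12'); t,ct=snap('top','top1'); s,cs=snap('scene','scene1'); move([.6,0,.2])
a=cv2.resize(im[60:340,220:430],(375,500)); b=cv2.resize(s[200:340,310:440],(420,452)); b=cv2.copyMakeBorder(b,0,48,0,0,0)
cv2.imwrite('pics/c4.png',np.hstack([a,b]))
# gap in wrist: teal near edge and cover far edge along column at fixture centre line
x=int(round(proj('wrist',c,[[.66,.0165,.08]])[0,0])); print(x,[tuple(int(q) for q in im[r,x+18]) for r in range(125,185,3)])
for r0 in range(125,185,3): pass
E
```

```text
tool x [ 1.     0.002 -0.002] y [ 0.002 -1.     0.   ] z [-0.002 -0.    -1.   ]
shift cm [ 0.7   1.4  -0.84]
322 [(223, 220, 108), (221, 218, 107), (221, 217, 104), (190, 185, 87), (134, 135, 123), (154, 155, 149), (155, 154, 150), (153, 154, 150), (155, 155, 151), (147, 148, 144), (226, 225, 224), (251, 250, 252), (254, 253, 254), (254, 253, 254), (254, 253, 254), (254, 253, 254), (254, 253, 254), (254, 253, 254), (254, 253, 254), (254, 253, 254)]
```

View pics/c4.png

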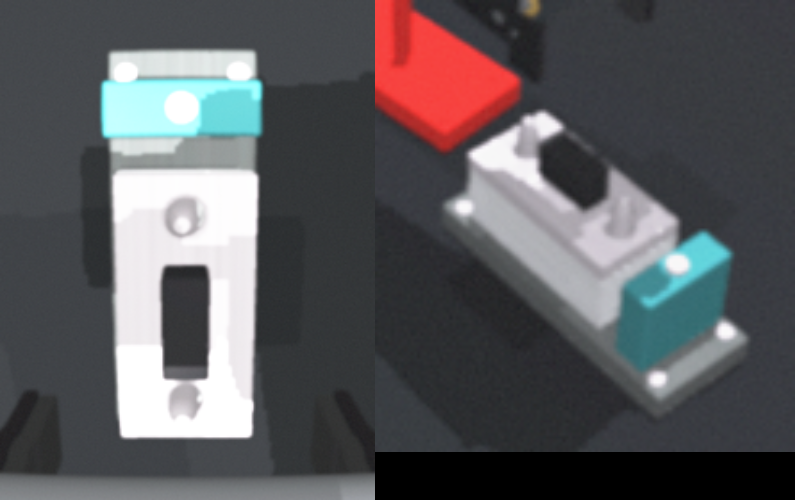

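The stack is flat with the cover on top over both dowels, and the gap is clear. Next I measure the gap and the rack blades.

```bash
python3 - <<'E'
from h import *
im,c=load('w12')
for col in(290,340,360):
    g=im[:,col].astype(float); s=g[:,1]-g[:,2]; r1=np.nonzero(s[120:150]>40)[0].max()+120.5
    m=im[145:175,col].min(1).astype(int); r2=145+np.argmax(m>190)-.5
    a=onz('wrist',c,[(col,r1)],.08)[0];b=onz('wrist',c,[(col,r2)],.077)[0]; print(col,r1,r2,a.round(4),b.round(4),'gap',round((a-b)[0],4))
ct=load('top1')[1]
print(onz('top',ct,[(510,179.3),(511,202.5),(512,225.8)],.13).round(4))
print(onz('top',ct,[(510,175),(510,183.6),(511,197),(511,208),(512,222.4),(512,229.2)],.13)[:,0].round(4))
o=get_obs();print(o['position'])
E
```

```text
290 136.5 144.5 [0.6698 0.0398 0.08  ] [0.6637 0.0401 0.077 ] gap 0.0061
340 135.5 154.5 [0.6705 0.003  0.08  ] [0.6561 0.0028 0.077 ] gap 0.0143
360 135.5 154.5 [ 0.6707 -0.0117  0.08  ] [ 0.6563 -0.0122  0.077 ] gap 0.0144
[[ 0.5785 -0.3931  0.13  ]
 [ 0.5335 -0.3935  0.13  ]
 [ 0.4886 -0.3938  0.13  ]]
[0.5869 0.5701 0.5441 0.5228 0.4951 0.482 ]
[0.59291209 0.0139634  0.19165177]
```

Request:
{"fn": "move_arm", "kwargs": {"steps": [[-0.5,4.5,-1,0],[-1,9,-2,0],[-1.5,13.5,-3,0],[-2,18,-3,0],[-3,20.4,-3,0]], "grip": 8.0}}

```text
time_s: 23.35
position: [0.5627, -0.1945, 0.2219]
tool_rot: [1.0, -0.001, -0.001, 0.001]
contact_force: [0.2, -0.2, -0.8]
gripper_width: 0.0797
grip_force: 0.0
```

Request:
{"fn": "move_arm", "kwargs": {"steps": [[-0.5,4.5,0,0],[-1,9,0,0],[-1.5,13.5,0,0],[-2,18,0,0],[-3,20.4,0,0]]}}

```text
time_s: 23.85
position: [0.5324, -0.3979, 0.2211]
tool_rot: [1.0, -0.001, -0.001, 0.0]
contact_force: [-0.1, 0.5, -0.3]
gripper_width: 0.0799
grip_force: 0.0
```

Request:
{"fn": "move_arm", "kwargs": {"steps": [[0,0,0,0],[0,0,0,0],[0,0,0,0],[0,0,0,0]]}}

```text
time_s: 24.25
position: [0.5351, -0.3925, 0.2228]
tool_rot: [1.0, 0.002, 0.0, -0.0]
contact_force: [0.9, -0.2, 0.5]
gripper_width: 0.0802
grip_force: 0.0
```

```bash
python3 - <<'E'
from h import *
im,c=snap('wrist','w13'); move([.5335,-.3935,.105])
print(proj('wrist',c,[[.5335,-.3935,.13],[.5785,-.3931,.13],[.4886,-.3938,.13]]).round(1))
E
```

```text
tool x [1.    0.004 0.   ] y [ 0.004 -1.    -0.   ] z [ 0.  0. -1.]
shift cm [-0.16  0.08 11.8 ]
[[326.3 245.2]
 [326.1 183. ]
 [326.3 301.3]]
```

View pics/w13.png

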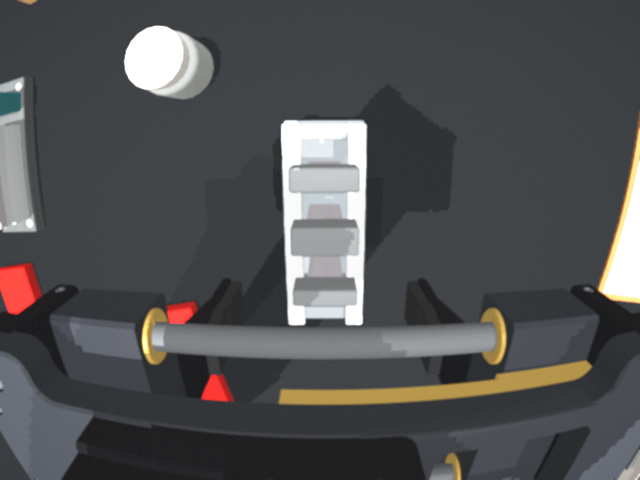

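The rack shows three handles at (324,178), (324,237) and (325,291). The middle one is the thickest.

```bash
python3 - <<'E'
from h import *
im,c=load('w13'); g=im.min(2).astype(int)
print([(r,int(g[r,325])) for r in range(160,310,2)])
print('row 238',[(x,int(g[238,x])) for x in range(284,368,2)])
E
```

```text
[(160, 191), (162, 169), (164, 137), (166, 124), (168, 175), (170, 200), (172, 202), (174, 201), (176, 202), (178, 201), (180, 200), (182, 200), (184, 198), (186, 196), (188, 196), (190, 187), (192, 173), (194, 196), (196, 208), (198, 208), (200, 202), (202, 199), (204, 183), (206, 169), (208, 169), (210, 170), (212, 170), (214, 172), (216, 169), (218, 154), (220, 119), (222, 117), (224, 119), (226, 122), (228, 146), (230, 159), (232, 162), (234, 161), (236, 161), (238, 161), (240, 159), (242, 160), (244, 159), (246, 160), (248, 159), (250, 158), (252, 159), (254, 155), (256, 157), (258, 170), (260, 170), (262, 169), (264, 170), (266, 168), (268, 170), (270, 169), (272, 169), (274, 167), (276, 151), (278, 121), (280, 117), (282, 117), (284, 117), (286, 118), (288, 122), (290, 146), (292, 186), (294, 194), (296, 193), (298, 194), (300, 193), (302, 192), (304, 189), (306, 179), (308, 221)]
row 238 [(284, 133), (286, 248), (288, 252), (290, 205), (292, 156), (294, 161), (296, 160), (298, 161), (300, 161), (302, 160), (304, 162), (306, 161), (308, 160), (310, 161), (312, 159), (314, 162), (316, 161), (318, 161), (320, 162), (322, 161), (324, 160), (326, 161), (328, 162), (330, 160), (332, 159), (334, 161), (336, 160), (338, 159), (340, 162), (342, 160), (344, 162), (346, 159), (348, 159), (350, 160), (352, 159), (354, 183), (356, 191), (358, 193), (360, 246), (362, 251), (364, 189), (366, 51)]
```

```bash
python3 - <<'E'
from h import *
im,c=load('w13'); ct=load('top1')[1]
for n,a,b in(('far',167,191),('mid',227.5,257.2),('near',290,307.2)):
    p=onz('wrist',c,[(325,a),(325,b)],.13); print(n,p[:,0].round(4),'thick',(p[0,0]-p[1,0]).round(4),'centre',p[:,0].mean().round(4))
print('y',onz('wrist',c,[(291,238),(353,238),(359,238)],.13)[:,1].round(4), onz('wrist',c,[(285,238),(365,238)],.1)[:,1].round(4))
for k,a,b in(('far',(510,179.3),(325,179)),('mid',(511,202.5),(325,242.3)),('near',(512,225.8),(325,298.6))):
    o1,v1=rays('top',ct,a);o2,v2=rays('wrist',c,b);X,e=tri(o1,v1[0],o2,v2[0]);print(k,X.round(4),e.round(4))
im2,_=load('top1'); print([int(v) for v in im2[202,480:530].min(1)])
print([(x,int(im[248,x].min())) for x in range(286,366,3)])
E
```

```text
far [0.5897 0.5729] thick 0.0168 centre 0.5813
mid [0.5467 0.5243] thick 0.0224 centre 0.5355
near [0.4981 0.4835] thick 0.0146 centre 0.4908
y [-0.3681 -0.4126 -0.4169] [-0.3605 -0.4248]
far [ 0.58   -0.3932  0.1277] 0.0026
mid [ 0.5344 -0.3933  0.1282] 0.0021
near [ 0.4893 -0.3936  0.1282] 0.0021
[142, 138, 139, 139, 137, 139, 134, 107, 127, 255, 255, 255, 219, 96, 51, 64, 64, 45, 132, 172, 170, 169, 169, 169, 170, 170, 170, 171, 170, 168, 171, 171, 170, 171, 168, 171, 169, 171, 171, 169, 168, 167, 177, 120, 47, 32, 38, 38, 36, 38]
[(286, 249), (289, 248), (292, 157), (295, 159), (298, 160), (301, 159), (304, 160), (307, 159), (310, 159), (313, 161), (316, 159), (319, 158), (322, 161), (325, 159), (328, 159), (331, 159), (334, 160), (337, 159), (340, 160), (343, 159), (346, 158), (349, 187), (352, 194), (355, 194), (358, 211), (361, 250), (364, 183)]
```

Request:
{"fn": "move_arm", "kwargs": {"steps": [[0,0,4,0],[0,0,8,0],[0,0,10.5,0],[0,0,11.6,0],[0,0,11.6,0]]}}

```text
time_s: 24.8
position: [0.5341, -0.3932, 0.1059]
tool_rot: [1.0, 0.001, -0.001, -0.001]
contact_force: [-0.4, 0.5, 0.9]
gripper_width: 0.0801
grip_force: 0.0
```

Request:
{"fn": "move_arm", "kwargs": {"steps": [[0,0,0,0],[0,0,0,0],[0,0,0,0],[0,0,0,0],[0,0,0,0]], "grip": 3.5}}

```text
time_s: 25.3
position: [0.5347, -0.3941, 0.1077]
tool_rot: [1.0, 0.001, 0.0, 0.0]
contact_force: [-1.0, 1.6, 2.7]
gripper_width: 0.05
grip_force: 30.0
```

Request:
{"fn": "move_arm", "kwargs": {"steps": [[0,0,0,0],[0,0,0,0],[0,0,0,0]]}}

```text
time_s: 25.6
position: [0.5346, -0.3941, 0.1076]
tool_rot: [1.0, 0.001, 0.0, 0.0]
contact_force: [-1.7, 1.1, 6.0]
gripper_width: 0.0502
grip_force: 30.0
```

Request:
{"fn": "move_arm", "kwargs": {"steps": [[0,0,-4,0],[0,0,-9,0],[0,0,-13.5,0],[0,0,-13.5,0],[0,0,-13.5,0]]}}

```text
time_s: 26.1
position: [0.5345, -0.3943, 0.2425]
tool_rot: [1.0, 0.001, 0.001, 0.0]
contact_force: [-0.6, -0.3, -3.5]
gripper_width: 0.05
grip_force: 30.0
```

Request:
{"fn": "move_arm", "kwargs": {"steps": [[1.3,-4,0,0],[2.6,-8,0,0],[3.9,-12,0,0],[5.2,-16.3,0,0],[6.4,-20.5,0,0]]}}

```text
time_s: 26.6
position: [0.5974, -0.1869, 0.2396]
tool_rot: [1.0, 0.001, -0.002, -0.0]
contact_force: [1.2, -0.7, -1.1]
gripper_width: 0.0496
grip_force: 30.0
```

Request:
{"fn": "move_arm", "kwargs": {"steps": [[1.3,-4,0,0],[2.6,-8,0,0],[3.9,-12,0,0],[5.2,-16.3,0,0],[6.4,-20.5,0,0]]}}

```text
time_s: 27.1
position: [0.661, 0.0179, 0.2394]
tool_rot: [1.0, 0.001, -0.002, 0.0]
contact_force: [1.0, -1.0, -0.9]
gripper_width: 0.0499
grip_force: 30.0
```

Request:
{"fn": "move_arm", "kwargs": {"steps": [[0,0,0,0],[0,0,0,0],[0,0,0,0],[0,0,0,0],[0,0,0,0]]}}

```text
time_s: 27.6
position: [0.6614, 0.0148, 0.2419]
tool_rot: [1.0, -0.0, -0.0, 0.0]
contact_force: [-0.2, 0.3, -1.4]
gripper_width: 0.05
grip_force: 30.0
```

```bash
python3 - <<'E'
from h import *
im,c=snap('wrist','w14'); move([.6625,.0157,.15])
cv2.imwrite('pics/c5.png',im)
E
```

```text
tool x [ 1.  0. -0.] y [ 0. -1.  0.] z [-0. -0. -1.]
shift cm [ 0.1  -0.07  9.2 ]
```

View pics/c5.png

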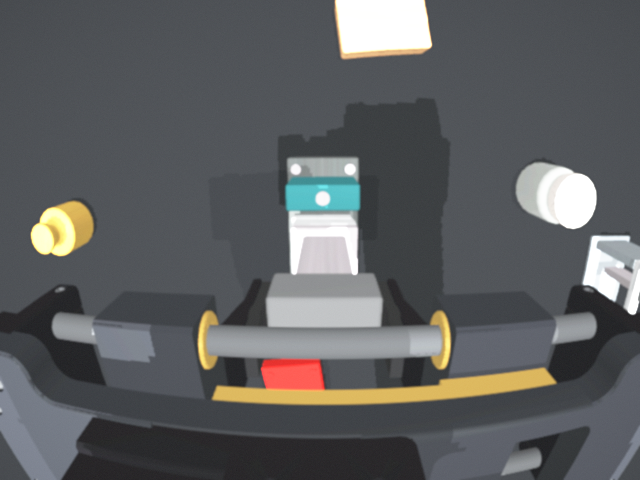

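The blade hangs below the handle, with its tip edge near row 237 and columns 303 to 350. The stop is at (322,195).

```bash
python3 - <<'E'
from h import *
im,c=load('w14'); g=im.min(2).astype(int)
print([(r,int(g[r,325])) for r in range(208,276,2)])
for r in (245,260): print(r,[(x,int(g[r,x])) for x in range(286,366,2)])
t=((im[...,1].astype(int)-im[...,2])>40).astype(np.uint8); cs,_=cv2.findContours(t,0,1); x,y,w,h=cv2.boundingRect(max(cs,key=cv2.contourArea)); print(x,y,w,h)
print('face',onz('wrist',c,[(x,y+h),(x+w,y+h)],.08).round(4).tolist(), 'far',onz('wrist',c,[(x,y),(x+w,y)],.08).round(4).tolist())
E
```

```text
[(208, 89), (210, 104), (212, 136), (214, 192), (216, 236), (218, 247), (220, 238), (222, 238), (224, 238), (226, 217), (228, 244), (230, 255), (232, 255), (234, 255), (236, 237), (238, 206), (240, 205), (242, 204), (244, 206), (246, 205), (248, 205), (250, 206), (252, 206), (254, 205), (256, 205), (258, 204), (260, 205), (262, 205), (264, 204), (266, 205), (268, 204), (270, 205), (272, 199), (274, 159)]
245 [(286, 74), (288, 87), (290, 208), (292, 255), (294, 255), (296, 255), (298, 255), (300, 255), (302, 225), (304, 203), (306, 204), (308, 207), (310, 208), (312, 210), (314, 209), (316, 208), (318, 206), (320, 208), (322, 209), (324, 207), (326, 203), (328, 206), (330, 208), (332, 207), (334, 206), (336, 208), (338, 210), (340, 209), (342, 210), (344, 208), (346, 237), (348, 255), (350, 255), (352, 252), (354, 250), (356, 234), (358, 102), (360, 78), (362, 80), (364, 64)]
260 [(286, 74), (288, 79), (290, 191), (292, 255), (294, 255), (296, 255), (298, 255), (300, 201), (302, 201), (304, 205), (306, 206), (308, 207), (310, 210), (312, 209), (314, 209), (316, 208), (318, 207), (320, 208), (322, 209), (324, 206), (326, 204), (328, 205), (330, 208), (332, 206), (334, 206), (336, 205), (338, 210), (340, 210), (342, 209), (344, 208), (346, 205), (348, 209), (350, 255), (352, 255), (354, 255), (356, 255), (358, 117), (360, 82), (362, 83), (364, 69)]
285 177 75 34
face [[0.6699, 0.0502, 0.08], [0.6699, -0.0169, 0.08]] far [[0.7006, 0.0495, 0.08], [0.7006, -0.0163, 0.08]]
```

```bash
python3 - <<'E'
from h import *
im,c=load('w14'); z=.2419-.0926
print(onz('wrist',c,[(325,236.7),(303,240),(345.3,240)],z).round(4))
E
```

```text
[[6.662e-01 1.460e-02 1.493e-01]
 [6.638e-01 3.040e-02 1.493e-01]
 [6.638e-01 1.000e-04 1.493e-01]]
```

Request:
{"fn": "move_arm", "kwargs": {"steps": [[0.18,-0.14,3,-0.003],[0.18,-0.14,5,-0.003],[0.18,-0.14,6.3,-0.003],[0.18,-0.14,6.3,-0.003],[0.18,-0.14,6.3,-0.003]]}}

```text
time_s: 28.15
position: [0.6638, 0.0173, 0.18]
tool_rot: [1.0, 0.002, 0.0, 0.0]
contact_force: [-0.3, -0.1, -0.8]
gripper_width: 0.0499
grip_force: 30.0
```

```bash
python3 - <<'E'
from h import *
im,c=snap('wrist','w15'); g=im.min(2).astype(int); z=get_obs()['position'][2]-.0926
print(get_obs()['position'],get_obs()['contact_force'],z)
print([(r,[int(v) for v in im[r,325]]) for r in range(196,262,2)])
t=((im[...,1].astype(int)-im[...,2])>40).astype(np.uint8); cs,_=cv2.findContours(t,0,1); x,y,w,h=cv2.boundingRect(max(cs,key=cv2.contourArea)); print(x,y,w,h)
print('face',onz('wrist',c,[(x,y+h),(x+w,y+h)],.08).round(4).tolist())
cv2.imwrite('pics/c6.png',cv2.resize(im[110:290,220:430],None,fx=3,fy=3,interpolation=2))
E
```

```text
[0.66405973 0.01744874 0.1804427 ] [ 0.86165288 -0.63920211 -1.28143455] 0.08784270009027793
[(196, [151, 146, 67]), (198, [151, 147, 67]), (200, [181, 176, 82]), (202, [206, 199, 92]), (204, [209, 203, 93]), (206, [207, 200, 93]), (208, [221, 217, 175]), (210, [249, 247, 251]), (212, [252, 251, 253]), (214, [252, 251, 252]), (216, [252, 251, 253]), (218, [252, 251, 252]), (220, [252, 251, 252]), (222, [252, 251, 252]), (224, [252, 250, 253]), (226, [229, 224, 174]), (228, [205, 198, 87]), (230, [187, 183, 92]), (232, [186, 186, 170]), (234, [234, 232, 232]), (236, [221, 218, 221]), (238, [216, 211, 218]), (240, [216, 211, 218]), (242, [217, 211, 218]), (244, [217, 211, 217]), (246, [217, 212, 218]), (248, [216, 211, 217]), (250, [216, 210, 217]), (252, [217, 211, 218]), (254, [214, 210, 217]), (256, [216, 210, 218]), (258, [215, 209, 217]), (260, [215, 210, 218])]
280 188 92 44
face [[0.67, 0.0504, 0.08], [0.6703, -0.0173, 0.08]]
```

View pics/c6.png

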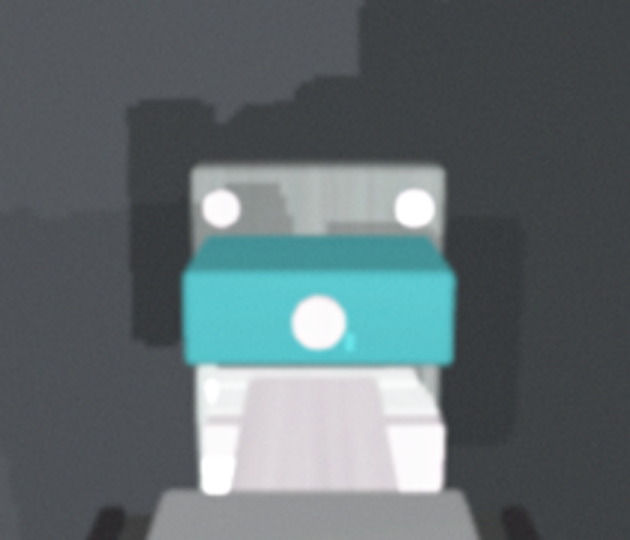

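The blade's tip edge is at about crop row 378 and the stop face edge at 363. The cover's end edge is at about crop row 422, and the tip lies between them.

```bash
python3 - <<'E'
from h import *
im,c=load('w15'); z=.0878
print(onz('wrist',c,[(325,235.5),(302.3,237),(346,237)],z).round(4))
for col in (294,358): print(col,[(r,int(im[r,col].min())) for r in range(230,272,2)])
print('cover end', onz('wrist',c,[(292,251),(360,251)],.077).round(4)); print(get_obs()['position'])
E
```

```text
[[0.6697 0.0173 0.0878]
 [0.6685 0.0335 0.0878]
 [0.6686 0.0023 0.0878]]
294 [(230, 89), (232, 167), (234, 236), (236, 239), (238, 248), (240, 239), (242, 239), (244, 238), (246, 243), (248, 228), (250, 215), (252, 244), (254, 251), (256, 251), (258, 251), (260, 251), (262, 255), (264, 255), (266, 255), (268, 255), (270, 255)]
358 [(230, 91), (232, 146), (234, 197), (236, 230), (238, 245), (240, 238), (242, 238), (244, 239), (246, 243), (248, 228), (250, 216), (252, 244), (254, 251), (256, 251), (258, 251), (260, 251), (262, 251), (264, 251), (266, 251), (268, 251), (270, 251)]
cover end [[ 0.6543  0.0421  0.077 ]
 [ 0.6545 -0.0092  0.077 ]]
[0.66405973 0.01744874 0.1804427 ]
```

Request:
{"fn": "move_arm", "kwargs": {"steps": [[-0.15,0.1,0,0],[-0.15,0.1,0,0],[-0.15,0.1,0.7,0],[-0.15,0.1,1.2,0],[-0.15,0.1,1.2,0]]}}

```text
time_s: 28.7
position: [0.6613, 0.0165, 0.1657]
tool_rot: [1.0, 0.002, -0.001, 0.0]
contact_force: [-0.1, -0.1, -1.5]
gripper_width: 0.0499
grip_force: 30.0
```

Request:
{"fn": "move_arm", "kwargs": {"steps": [[0,0,0,0],[0,0,0,0],[0,0,0.5,0],[0,0,0.8,0],[0,0,0.8,0]]}}

```text
time_s: 29.2
position: [0.6616, 0.0165, 0.1582]
tool_rot: [1.0, 0.002, -0.001, 0.0]
contact_force: [-0.4, -0.3, -2.0]
gripper_width: 0.0495
grip_force: 30.0
```

Request:
{"fn": "move_arm", "kwargs": {"steps": [[0,0,0.8,0],[0,0,1.6,0],[0,0,2.4,0],[0,0,3,0],[0,0,3,0]]}}

```text
time_s: 29.7
position: [0.6613, 0.0165, 0.1276]
tool_rot: [1.0, 0.002, -0.001, 0.0]
contact_force: [0.0, 0.3, -1.5]
gripper_width: 0.0495
grip_force: 30.0
```

Request:
{"fn": "move_arm", "kwargs": {"steps": [[0,0,0.4,0],[0,0,0.8,0],[0,0,1.1,0],[0,0,1.3,0],[0,0,1.3,0]]}}

```text
time_s: 30.2
position: [0.6618, 0.0166, 0.1157]
tool_rot: [1.0, 0.002, -0.0, 0.0]
contact_force: [0.9, -0.6, -1.2]
gripper_width: 0.0496
grip_force: 30.0
```

Request:
{"fn": "move_arm", "kwargs": {"steps": [[0,0,0.15,0],[0,0,0.15,0],[0,0,0.25,0],[0,0,0.25,0]]}}

```text
time_s: 30.6
position: [0.6619, 0.0166, 0.1135]
tool_rot: [1.0, 0.002, 0.0, 0.0]
contact_force: [0.0, 0.7, -1.8]
gripper_width: 0.0497
grip_force: 30.0
```

Request:
{"fn": "move_arm", "kwargs": {"steps": [[0,0,0.1,0],[0,0,0.1,0],[0,0,0.15,0],[0,0,0.15,0]]}}

```text
time_s: 31.0
position: [0.6622, 0.0166, 0.1126]
tool_rot: [1.0, 0.002, 0.0, 0.0]
contact_force: [-0.7, -0.9, 4.3]
gripper_width: 0.0498
grip_force: 30.0
```

```bash
python3 - <<'E'
from h import *
im,c=snap('wrist','w16'); g=im.min(2).astype(int)
t=((im[...,1].astype(int)-im[...,2])>40).astype(np.uint8); cs,_=cv2.findContours(t,0,1); x,y,w,h=cv2.boundingRect(max(cs,key=cv2.contourArea)); print(x,y,w,h)
for r in (y+5,y+15,y+25):
    s=np.nonzero(t[r])[0]; print(r,s.min(),s.max(),onz('wrist',c,[(s.min()-.5,r),(s.max()+.5,r)],.08).round(4).tolist())
for r in (240,270,280,290,300): print(r,[(k,int(g[r,k])) for k in range(256,396,4)])
print([(r,int(g[r,325])) for r in range(y+h-20,325,3)])
E
```

```text
265 201 121 60
206 276 374 [[0.7016, 0.0435, 0.08], [0.7019, -0.0098, 0.08]]
216 269 381 [[0.6961, 0.0475, 0.08], [0.6964, -0.0138, 0.08]]
226 265 385 [[0.6905, 0.0499, 0.08], [0.6908, -0.0163, 0.08]]
240 [(256, 56), (260, 56), (264, 55), (268, 84), (272, 89), (276, 90), (280, 91), (284, 91), (288, 91), (292, 89), (296, 91), (300, 91), (304, 88), (308, 91), (312, 92), (316, 251), (320, 252), (324, 252), (328, 251), (332, 252), (336, 203), (340, 92), (344, 93), (348, 91), (352, 92), (356, 93), (360, 92), (364, 93), (368, 91), (372, 93), (376, 92), (380, 94), (384, 68), (388, 60), (392, 59)]
270 [(256, 78), (260, 79), (264, 81), (268, 80), (272, 78), (276, 200), (280, 246), (284, 242), (288, 242), (292, 243), (296, 224), (300, 213), (304, 217), (308, 220), (312, 219), (316, 219), (320, 219), (324, 219), (328, 216), (332, 217), (336, 216), (340, 221), (344, 220), (348, 218), (352, 229), (356, 242), (360, 242), (364, 241), (368, 240), (372, 229), (376, 60), (380, 58), (384, 57), (388, 57), (392, 57)]
280 [(256, 48), (260, 51), (264, 78), (268, 80), (272, 121), (276, 152), (280, 151), (28
[... 800 characters left out ...]
2, 202), (276, 200), (280, 201), (284, 202), (288, 201), (292, 201), (296, 200), (300, 202), (304, 201), (308, 201), (312, 201), (316, 199), (320, 201), (324, 199), (328, 200), (332, 200), (336, 200), (340, 200), (344, 198), (348, 202), (352, 200), (356, 200), (360, 200), (364, 199), (368, 202), (372, 201), (376, 200), (380, 192), (384, 71), (388, 66), (392, 64)]
[(241, 252), (244, 252), (247, 252), (250, 252), (253, 248), (256, 93), (259, 97), (262, 214), (265, 216), (268, 217), (271, 216), (274, 165), (277, 151), (280, 151), (283, 151), (286, 151), (289, 152), (292, 156), (295, 155), (298, 185), (301, 201), (304, 204), (307, 205), (310, 205), (313, 205), (316, 205), (319, 204), (322, 206)]
```

The blade is down on the base, with a 4 N contact. Strip, handle and stop line up within about 0.5 mm (columns 324 and 325). I release it now.

Request:
{"fn": "move_arm", "kwargs": {"steps": [[0,0,-0.1,0],[0,0,-0.1,0],[0,0,-0.1,0],[0,0,-0.1,0],[0,0,-0.1,0]], "grip": 8.0}}

```text
time_s: 31.55
position: [0.6619, 0.0165, 0.1129]
tool_rot: [1.0, 0.002, -0.0, 0.0]
contact_force: [-0.1, 1.0, -0.6]
gripper_width: 0.0772
grip_force: 0.0
```

Request:
{"fn": "move_arm", "kwargs": {"steps": [[0,0,-1,0],[0,0,-4,0],[0,0,-8,0],[0,0,-12,0],[0,0,-12,0]]}}

```text
time_s: 32.05
position: [0.6645, 0.0167, 0.2408]
tool_rot: [1.0, 0.002, 0.005, -0.0]
contact_force: [1.1, 0.7, 0.5]
gripper_width: 0.0798
grip_force: 0.0
```

Request:
{"fn": "move_arm", "kwargs": {"steps": [[-5,0,0,0],[-10,0,0,0],[-12,0,0,0],[-12,0,0,0],[-12,0,0,0]]}}

```text
time_s: 32.55
position: [0.5423, 0.016, 0.2339]
tool_rot: [1.0, 0.002, 0.001, 0.0]
contact_force: [0.1, 0.9, -0.4]
gripper_width: 0.0798
grip_force: 0.0
```

```bash
python3 - <<'E'
from h import *
im,c=snap('wrist','w17'); s,cs=snap('scene','scene2'); t,ct=snap('top','top2')
print(proj('scene',cs,[[.662,.0165,.135],[.662,.0165,.08]]))
a=cv2.resize(im[100:330,190:460],(470,400)); b=cv2.resize(s[185:335,320:440],(320,400)); cv2.imwrite('pics/c7.png',np.hstack([a,b]))
E
```

```text
[[398.67624866 255.77224613]
 [396.13521331 276.45294503]]
```

View pics/c7.png

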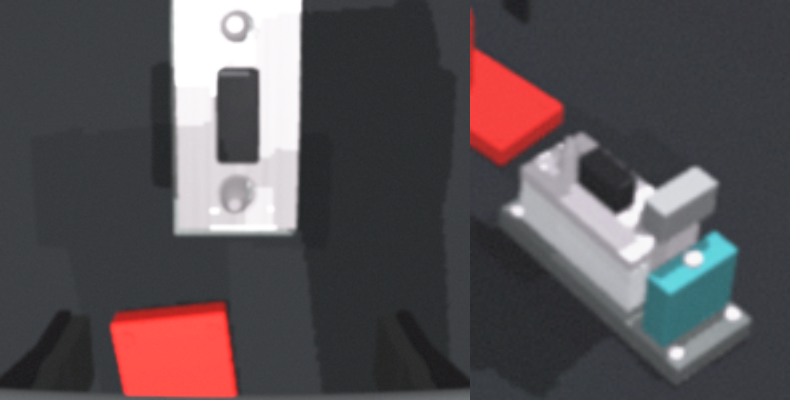

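The stack is complete with the cover, and the blade stands upright in the gap. One last numeric check: centring, height, tilt and whether the bystanders moved.

```bash
python3 - <<'E'
from h import *
im,c=load('w17'); g=im.astype(int)
t=((g[...,1]-g[...,2])>40).astype(np.uint8); cs,_=cv2.findContours(t,0,1); x,y,w,h=cv2.boundingRect(max(cs,key=cv2.contourArea)); p=onz('wrist',c,[(x-.0,y+h/2),(x+w,y+h/2)],.08); print('stop',(x,y,w,h),p.round(4).tolist(),'yc',p[:,1].mean().round(4))
p=proj('wrist',c,[[.662,.0165,.135]])[0]; print('expected handle px',p.round(1))
r=int(p[1]); print([(k,int(g[r,k].min())) for k in range(int(p[0])-50,int(p[0])+52,3)])
k0=int(p[0]); print([(q,int(g[q,k0].min())) for q in range(r-25,r+30,2)])
# movement of bystanders / other blades, top view before vs after
a,_=load('top0'); b,_=load('top2')
for n,(x0,y0,x1,y1) in {'jar':(400,112,448,162),'weight':(125,138,168,182),'rack':(465,158,530,258)}.items():
    d=cv2.absdiff(a,b)[y0:y1,x0:x1].max(2)>60; yy,xx=np.nonzero(d); print(n,d.sum(),(xx.min()+x0,xx.max()+x0,yy.min()+y0,yy.max()+y0) if d.sum() else '')
E
```

```text
stop (285, 48, 80, 29) [[0.6812, 0.0499, 0.08], [0.6815, -0.0171, 0.08]] yc 0.0164
expected handle px [325.   74.2]
[(274, 61), (277, 62), (280, 60), (283, 60), (286, 89), (289, 227), (292, 251), (295, 251), (298, 250), (301, 251), (304, 251), (307, 251), (310, 250), (313, 251), (316, 251), (319, 251), (322, 250), (325, 251), (328, 251), (331, 251), (334, 251), (337, 250), (340, 250), (343, 250), (346, 250), (349, 250), (352, 250), (355, 250), (358, 238), (361, 92), (364, 57), (367, 59), (370, 60), (373, 62)]
[(49, 126), (51, 143), (53, 255), (55, 255), (57, 255), (59, 248), (61, 248), (63, 249), (65, 249), (67, 249), (69, 250), (71, 251), (73, 251), (75, 250), (77, 251), (79, 251), (81, 251), (83, 251), (85, 251), (87, 224), (89, 122), (91, 102), (93, 205), (95, 255), (97, 255), (99, 255), (101, 255), (103, 255)]
jar 0 
weight 0 
rack 360 (np.int64(484), np.int64(523), np.int64(196), np.int64(213))
```

```bash
python3 -c "
from station import ticket; print(ticket.sign_off())"
```

```text
the job is handed in; nothing more can be done
None
```

The job is handed in: all three plates are on the dowels with the cover on top, and the thickest (14 mm) blade stands on the base in the roughly 15.7 mm gap, centred to about 1 mm; the jar, the weight and the other two blades are unmoved.

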